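# Set up the clip rail and rack the modelling tools

## Robot

A 6-joint arm with a two-finger parallel gripper is mounted at the origin on the work surface. World frame = base frame: x ahead of the robot, y to its left, z up, the work surface at z = 0. Lengths are in mm, angles in rad, forces in N, time in s.
With the tool pointing down it reaches from about 275 to 1000 mm from the base axis. Payload 8.4 kg.
Tool frame: the origin (TCP) lies at the very end of the fingers, on their centre line; the grasp point (between the pads) lies 19 mm behind it; z points along the fingers, y is the direction in which the jaws open and shut (so a half turn about z gives the same grasp; the last joint's range is limited). The gripper opens to 85 mm and grips with 20 to 120 N. Pads are 22 mm wide; open, the fingers measure 114 mm over their backs; the gripper's body (76 mm by 85 mm) begins 54 mm behind the grasp point. The pads swing forward as they close: fully open they stand 13 mm farther back than shut.
Start: joints at [-1.317, 0.353, 1.633, -0, 1.155, -0.002], TCP at [158.136, -604.666, 231.281] pointing down, gripper open.
Joint ranges: [-2.63, 2.63], [-0.92, 2.1], [0.06, 2.66], [-1.3, 4.44], [0, 2.69], [-3.02, 3.02]. Speed limits (rad/s): [2.22, 2.22, 2.79, 3.14, 3.14, 3.14].

## Interface

Orientations are given as [roll, pitch, yaw] about the fixed x, y, z axes, in that order (R = Rz(yaw) Ry(pitch) Rx(roll)).
In Python, from rig import readout, grab_frame, calibration, r gives the robot as it stands. The module is installed in compiled form; this text tells all that it offers.
- The arm moves only by the tool play_rows, never from a script. Its argument "rows" is a list of rows, each a list of 3 entries, a list of its own where there are three numbers: the closure in counts, from 0 (fully open) to 255 (shut), then the shift along the tool's x, y, z in cm, then the turn, a rotation vector about the tool's x, y, z in rad. In form: [[gripper, [dx, dy, dz], [rx, ry, rz]], ...]. A call has 1 to 12 rows; each row is the pose to reach, as a shift and turn from the pose commanded when the call began, along the tool's axes at that moment; what a row does not reach only later rows make up. A row lasts 1/12 s, in which the tool goes at most 41.7 mm and 7.16 degrees, less where a joint would pass 70% of its speed; a pose out of reach is approached as far as the arm can. A call with a gripper value outside its range is refused whole. The fingers move at their own pace and stop on an object; "squeeze" is the grip in N (left out, the last holds). Time passes only in rows, so rows that repeat a pose let the fingers close. It gives the time, the measured TCP pose, the force and the opening at its end, in the units of the state.
- readout.sense(): the state, without advancing time (a new reading comes with each control period).
- grab_frame(name): name is "scene" or "top" or "wrist"; returns (picture, depth): 480x640x3 uint8, red, green, blue; 480x640 float32, mm along the optical axis (not along the pixel's ray), 0 where there is no reading.
- calibration(name): a dict with "vfov" (degrees; the focal length in pixels is half the picture's height over the tangent of half this angle, whatever the lens; pixels are square), "cx", "cy" (the principal point, pixels), "k1" (the pictures are not rectified: a ray, as slopes to the right and down, at radius r is drawn at 1 + k1 r^2 times it, then the intrinsics apply), "cam_to_world" (4x4, takes a point from camera to world coordinates). Camera axes: x right, y down, z forward; pixel columns grow to the right and rows downward; lengths in mm; the calibration is good to about 2 mm. A picture is of the moment at which its call begins: read the wrist's pose just before it. calibration takes no time and is no camera call; for the wrist camera it gives the pose at the moment of the call.
- r.sign_off(): hands the job in, once; it reports no verdict.
The state is a dict: "clock": time; "qpos": joint angles; "qvel": joint speeds; "joint_efforts": joint torques, N m; "eef_pos": TCP position; "tcp_rot": TCP orientation; "contact_force": force on the tool from outside, world axes, zero at the start; "wrist_torque": the same for the moment, N m; "opening": opening from 0.0 (shut) to 1.0 (fully open).
Only numpy, scipy, OpenCV 4.12 (cv2) and the standard library are available. Lean on these libraries where they do the work, as an engineer would, in place of code of your own. Each camera call takes 0.05 s, during which the arm holds its last target.

## Task

First swing the clip rail's stabilising leg out by its knob until it clicks home at its end stop. Then pick up every modelling tool lying on the bench and push each handle down past the sprung jaws of a clip of its own on the rail, both forks, until it is fully home. Leave the other things on the bench where they are.

Things in the scene. Friction and masses are not known exactly. Their poses are not given: they have to be found in the camera images.
- tool_spatula: modelling tool: round wooden handle, 14 mm diameter, 108 long, an 18 mm square, 9 thick brass collar at each end, a short nub at -x and at +x a flat rounded-off steel blade 34 long, 18 wide, 4 thick (mm). Origin on the handle's axis at mid-length, 9 mm above the table when lying there; x along the handle to the steel end. 50 to 100 g. Three or four of the tools are present (absent: None).
- tool_loop: modelling tool: round wooden handle, 14 mm diameter, 108 long, an 18 mm square, 9 thick brass collar at each end, a short nub at -x and at +x a flat steel wire loop 34 long and about 22 wide (mm). Origin on the handle's axis at mid-length, 9 mm above the table when lying there; x along the handle to the steel end. 50 to 100 g. Three or four of the tools are present (absent: None).
- tool_point: modelling tool: round wooden handle, 14 mm diameter, 108 long, an 18 mm square, 9 thick brass collar at each end, a short nub at -x and at +x a round steel spike 33 long, 10 thick at its root (mm). Origin on the handle's axis at mid-length, 9 mm above the table when lying there; x along the handle to the steel end. 50 to 100 g. Three or four of the tools are present (absent: None).
- tool_rake: modelling tool: round wooden handle, 14 mm diameter, 108 long, an 18 mm square, 9 thick brass collar at each end, a short nub at -x and at +x a small toothed steel rake 35 long, 22 wide (mm). Origin on the handle's axis at mid-length, 9 mm above the table when lying there; x along the handle to the steel end. 50 to 100 g. Three or four of the tools are present (absent: None).
- rail: clip rail, fixed to the bench: wooden base 150 (x) x 250 (y) x 12 mm; origin: centre of its underside. Four clips along y, 62 mm apart; each is a pair of steel forks 12 mm thick at x = -38 and +38, so that a handle lies in it along x, either way round, its middle free for the fingers and its collars outside the forks with 10 mm end play. Any tool fits any clip. Fork tops 71 mm above the table.
- clip0 (a point): where the middle of a seated handle's axis lies in clip 0 (counted from the rail's -y end): midway between its two forks, 45 mm above the table. Axes as rail. Between the forks nothing stands higher than 20 mm above the table.
- jaw0 (a joint): angle of clip 0's sprung jaw (one hinge carries the jaws of both its forks, on the +y side; fixed walls on the -y side): 0 = shut, grows as it is forced open. Fork mouths flare to about 27 mm at the top. A handle pushed straight down with 8 to 15 N forces the noses about 4 mm aside (0.1 rad); they snap back over it when it is home.
- clip1 (a point): where the middle of a seated handle's axis lies in clip 1 (counted from the rail's -y end): midway between its two forks, 45 mm above the table. Axes as rail. Between the forks nothing stands higher than 20 mm above the table.
- jaw1 (a joint): angle of clip 1's sprung jaw (one hinge carries the jaws of both its forks, on the +y side; fixed walls on the -y side): 0 = shut, grows as it is forced open. Fork mouths flare to about 27 mm at the top. A handle pushed straight down with 8 to 15 N forces the noses about 4 mm aside (0.1 rad); they snap back over it when it is home.
- clip2 (a point): where the middle of a seated handle's axis lies in clip 2 (counted from the rail's -y end): midway between its two forks, 45 mm above the table. Axes as rail. Between the forks nothing stands higher than 20 mm above the table.
- jaw2 (a joint): angle of clip 2's sprung jaw (one hinge carries the jaws of both its forks, on the +y side; fixed walls on the -y side): 0 = shut, grows as it is forced open. Fork mouths flare to about 27 mm at the top. A handle pushed straight down with 8 to 15 N forces the noses about 4 mm aside (0.1 rad); they snap back over it when it is home.
- clip3 (a point): where the middle of a seated handle's axis lies in clip 3 (counted from the rail's -y end): midway between its two forks, 45 mm above the table. Axes as rail. Between the forks nothing stands higher than 20 mm above the table.
- jaw3 (a joint): angle of clip 3's sprung jaw (one hinge carries the jaws of both its forks, on the +y side; fixed walls on the -y side): 0 = shut, grows as it is forced open. Fork mouths flare to about 27 mm at the top. A handle pushed straight down with 8 to 15 N forces the noses about 4 mm aside (0.1 rad); they snap back over it when it is home.
- leg (a joint): angle of the rail's stabilising leg, a flat aluminium bar 24 mm wide, top 20 mm above the table, on a vertical hinge at the rail's +y side: 0 = folded, along the rail's +x; grows counter-clockwise from above; 1.571 = end stop, along the rail's +y. From 0.9 rad it rides over a sprung ball (5 to 10 N at the knob), which pops up behind it at 1.5 and holds it at 1.52 to 1.57. Else it stays put.
- leg_hinge (a point): on the leg's hinge axis, 20 mm above the table
- leg_knob (a point): centre of the top of the leg's upright round black knob: 18 mm diameter, 42 mm tall, standing on the bar 130 mm from the hinge axis; its top is 62 mm above the table. Pinch it from above or push it sideways.
- maquette: small plaster head on a foot, 60 mm wide, 95 mm tall, loose; not part of the job, leave it where it is
- jar: glass jar with a steel lid, 66 mm wide, 90 mm tall, loose; not part of the job, leave it where it is
- bowl: grey plastic bowl, 120 mm wide, 50 mm tall, loose; not part of the job, leave it where it is
- brush: 200 mm flat paint brush lying down, loose; not part of the job, leave it where it is
- offcut: wood offcut 50 x 35 x 30 mm, loose; not part of the job, leave it where it is
- tin: low closed steel tin, 44 mm wide, 30 mm tall, loose; not part of the job, leave it where it is
Not all that is in view belongs to the job. Leave any blue look-alike of the tool_loop alone.

How it is judged (in metres and radians):
On the way, in this order (a step that is already met when the one before it is completed fails the run):
1. the leg is swung out and home in its end detent (value of joint leg above 1.5 rad), for 0.3 s.
2. every tool present is home in a clip, the leg still out (((distance between tool_spatula and clip0 below 0.014 m and z of tool_spatula in the frame of clip0 below 0.004 m and angle between the x axis of tool_spatula and the x axis of rail, either way round below 0.1 rad) or (distance between tool_spatula and clip1 below 0.014 m and z of tool_spatula in the frame of clip1 below 0.004 m and angle between the x axis of tool_spatula and the x axis of rail, either way round below 0.1 rad) or (distance between tool_spatula and clip2 below 0.014 m and z of tool_spatula in the frame of clip2 below 0.004 m and angle between the x axis of tool_spatula and the x axis of rail, either way round below 0.1 rad) or (distance between tool_spatula and clip3 below 0.014 m and z of tool_spatula in the frame of clip3 below 0.004 m and angle between the x axis of tool_spatula and the x axis of rail, either way round below 0.1 rad)) and ((distance between tool_loop and clip0 below 0.014 m and z of tool_loop in the frame of clip0 below 0.004 m and angle between the x axis of tool_loop and the x axis of rail, either way round below 0.1 rad) or (distance between tool_loop and clip1 below 0.014 m and z of tool_loop in the frame of clip1 below 0.004 m and angle between the x axis of tool_loop and the x axis of rail, either way round below 0.1 rad) or (distance between tool_loop and clip2 below 0.014 m and z of tool_loop in the frame of clip2 below 0.004 m and angle between the x axis of tool_loop and the x axis of rail, either way round below 0.1 rad) or (distance between tool_loop and clip3 below 0.014 m and z of tool_loop in the frame of clip3 below 0.004 m and angle between the x axis of tool_loop and the x axis of rail, either way round below 0.1 rad)) and ((distance between tool_point and clip0 below 0.014 m and z of tool_point in the frame of clip0 below 0.004 m and angle between the x axis of tool_point and the x axis of rail, either way round below 0.1 rad) or (distance between tool_point and clip1 below 0.014 m and z of tool_point in the frame of clip1 below 0.004 m and angle between the x axis of tool_point and the x axis of rail, either way round below 0.1 rad) or (distance between tool_point and clip2 below 0.014 m and z of tool_point in the frame of clip2 below 0.004 m and angle between the x axis of tool_point and the x axis of rail, either way round below 0.1 rad) or (distance between tool_point and clip3 below 0.014 m and z of tool_point in the frame of clip3 below 0.004 m and angle between the x axis of tool_point and the x axis of rail, either way round below 0.1 rad)) and ((distance between tool_rake and clip0 below 0.014 m and z of tool_rake in the frame of clip0 below 0.004 m and angle between the x axis of tool_rake and the x axis of rail, either way round below 0.1 rad) or (distance between tool_rake and clip1 below 0.014 m and z of tool_rake in the frame of clip1 below 0.004 m and angle between the x axis of tool_rake and the x axis of rail, either way round below 0.1 rad) or (distance between tool_rake and clip2 below 0.014 m and z of tool_rake in the frame of clip2 below 0.004 m and angle between the x axis of tool_rake and the x axis of rail, either way round below 0.1 rad) or (distance between tool_rake and clip3 below 0.014 m and z of tool_rake in the frame of clip3 below 0.004 m and angle between the x axis of tool_rake and the x axis of rail, either way round below 0.1 rad)) and value of joint leg above 1.5 rad), for 0.2 s.
At the end, for the whole second after the job is handed in: the leg is within 0.07 rad of its end stop (caught by the detent), and every tool present lies still in a clip: the middle of its handle within 14 mm of the clip's seat point, less than 4 mm above it, and within 0.1 rad of the clip's direction, either way round (all of step 2 and linear speed of each of tool_spatula, tool_loop, tool_point, tool_rake below 0.03 m/s); the robot touches nothing.
It fails at once if a tool is put into a clip before the leg is out (value of joint leg below 1.3 rad and (((distance between tool_spatula and clip0 below 0.014 m and z of tool_spatula in the frame of clip0 below 0.004 m and angle between the x axis of tool_spatula and the x axis of rail, either way round below 0.1 rad) or (distance between tool_spatula and clip1 below 0.014 m and z of tool_spatula in the frame of clip1 below 0.004 m and angle between the x axis of tool_spatula and the x axis of rail, either way round below 0.1 rad) or (distance between tool_spatula and clip2 below 0.014 m and z of tool_spatula in the frame of clip2 below 0.004 m and angle between the x axis of tool_spatula and the x axis of rail, either way round below 0.1 rad) or (distance between tool_spatula and clip3 below 0.014 m and z of tool_spatula in the frame of clip3 below 0.004 m and angle between the x axis of tool_spatula and the x axis of rail, either way round below 0.1 rad)) or ((distance between tool_loop and clip0 below 0.014 m and z of tool_loop in the frame of clip0 below 0.004 m and angle between the x axis of tool_loop and the x axis of rail, either way round below 0.1 rad) or (distance between tool_loop and clip1 below 0.014 m and z of tool_loop in the frame of clip1 below 0.004 m and angle between the x axis of tool_loop and the x axis of rail, either way round below 0.1 rad) or (distance between tool_loop and clip2 below 0.014 m and z of tool_loop in the frame of clip2 below 0.004 m and angle between the x axis of tool_loop and the x axis of rail, either way round below 0.1 rad) or (distance between tool_loop and clip3 below 0.014 m and z of tool_loop in the frame of clip3 below 0.004 m and angle between the x axis of tool_loop and the x axis of rail, either way round below 0.1 rad)) or ((distance between tool_point and clip0 below 0.014 m and z of tool_point in the frame of clip0 below 0.004 m and angle between the x axis of tool_point and the x axis of rail, either way round below 0.1 rad) or (distance between tool_point and clip1 below 0.014 m and z of tool_point in the frame of clip1 below 0.004 m and angle between the x axis of tool_point and the x axis of rail, either way round below 0.1 rad) or (distance between tool_point and clip2 below 0.014 m and z of tool_point in the frame of clip2 below 0.004 m and angle between the x axis of tool_point and the x axis of rail, either way round below 0.1 rad) or (distance between tool_point and clip3 below 0.014 m and z of tool_point in the frame of clip3 below 0.004 m and angle between the x axis of tool_point and the x axis of rail, either way round below 0.1 rad)) or ((distance between tool_rake and clip0 below 0.014 m and z of tool_rake in the frame of clip0 below 0.004 m and angle between the x axis of tool_rake and the x axis of rail, either way round below 0.1 rad) or (distance between tool_rake and clip1 below 0.014 m and z of tool_rake in the frame of clip1 below 0.004 m and angle between the x axis of tool_rake and the x axis of rail, either way round below 0.1 rad) or (distance between tool_rake and clip2 below 0.014 m and z of tool_rake in the frame of clip2 below 0.004 m and angle between the x axis of tool_rake and the x axis of rail, either way round below 0.1 rad) or (distance between tool_rake and clip3 below 0.014 m and z of tool_rake in the frame of clip3 below 0.004 m and angle between the x axis of tool_rake and the x axis of rail, either way round below 0.1 rad)))).
It fails at once if a bystander is moved by more than 40 mm (distance of any of maquette, jar, bowl, brush, offcut, tin from where it was at the start of the episode above 0.04 m).
Of tool_spatula, tool_loop, tool_point, tool_rake only 3 to 4 are there at a start; the rules pass over those that are not, and their reading is None.
At some moment in a run one of tool_spatula, tool_loop, tool_point, tool_rake may be knocked a few centimetres aside while the robot is not near it.
Once in a run the grip may slacken for a moment while it holds something.
It also fails if it takes over 208 s, if anything falls off the work surface, if the arm or the gripper's body presses on something with over 40 N, if the wrist force passes 120 N, or if a joint passes its speed limit or range.

## Working session

There is one attempt and no reset: what is moved stays moved. The work goes in short steps, Python scripts to look and compute and a tool call to move; the robot and the scene stay as the last step left them, time stands still between calls to the robot, and variables do not carry over. Pictures are saved under pics/ and viewed, and the job is handed in when it is done.

Besides the shell and the picture viewer there is one more tool, called after ">>>" by a JSON object that holds its "fn" and its "kwargs", one argument or row to a line. play_rows: Moves the arm, as the interface text tells. Its arguments: {"type":"object","properties":{"rows":{"type":"array"},"squeeze":{"type":"number"}},"required":["rows"]}

```bash
ls; mkdir -p pics; cat > h.py <<'E'
import numpy as np, cv2
from rig import readout, grab_frame, calibration, r
def shot(name,fn,save=True):
    c=calibration(name); p,d=grab_frame(name)
    if save: cv2.imwrite('pics/'+fn+'.png',p[:,:,::-1]); np.savez('pics/'+fn+'.npz',p=p,d=d,T=c['cam_to_world'],k1=c['k1'],cx=c['cx'],cy=c['cy'],vf=c['vfov'])
    return p,d,c
def cloud(fn):
    z=np.load('pics/'+fn+'.npz'); d=z['d']; f=240/np.tan(np.radians(z['vf'])/2)
    v,u=np.mgrid[0:480,0:640].astype(float)
    K=np.array([[f,0,float(z['cx'])],[0,f,float(z['cy'])],[0,0,1]])
    a=(u-K[0,2])/f; b=(v-K[1,2])/f
    x,y=a.copy(),b.copy()
    for _ in range(20):
        s=1+float(z['k1'])*(x*x+y*y); x=a/s;y=b/s
    P=np.stack([x*d,y*d,d,np.ones_like(d)],-1)@z['T'].T
    P=P[...,:3]; P[d==0]=np.nan
    return z['p'],P
def proj(fn,X):
    z=np.load('pics/'+fn+'.npz'); f=240/np.tan(np.radians(z['vf'])/2)
    q=np.linalg.inv(z['T'])@np.append(X,1); x,y=q[0]/q[2],q[1]/q[2]; s=1+float(z['k1'])*(x*x+y*y)
    return f*x*s+float(z['cx']),f*y*s+float(z['cy'])
E
python3 - <<'E'
from h import *
print(readout.sense())
for n in ('top','scene','wrist'):
    p,d,c=shot(n,n+'0'); print(n,c['vfov'],c['k1'],np.round(c['cam_to_world'],3).tolist())
E
```

```text
pics
{'clock': 0.0, 'qpos': array([-1.31738900e+00,  3.53675013e-01,  1.63414969e+00, -8.96112318e-08,
        1.15521943e+00, -2.41204614e-03]), 'qvel': array([-2.09434116e-04,  4.09744597e-05, -2.61552614e-04,  2.38388678e-04,
       -1.16053239e-03,  1.99707529e-04]), 'joint_efforts': array([ 2.81466731e-03, -6.05245185e+01, -3.42061794e+01,  2.62409667e-04,
        9.48574743e-03,  2.33510065e-05]), 'eef_pos': array([ 158.01776051, -604.18403191,  230.5382586 ]), 'tcp_rot': array([-3.14014118e+00, -3.41909902e-06,  2.55819406e-01]), 'contact_force': array([-0.08519769,  0.38412412, -0.54952083]), 'wrist_torque': array([-0.03084571,  0.01855773, -0.02820298]), 'opening': 1.0022216736066576}
top 44.952569822943936 0.006070224420073071 [[-0.011, -0.992, 0.122, 344.085], [-1.0, 0.012, 0.003, -116.358], [-0.005, -0.122, -0.992, 1314.449], [0.0, 0.0, 0.0, 1.0]]
scene 49.60132767508376 -0.0050889467662907405 [[-0.424, 0.758, -0.495, 1108.753], [0.906, 0.36, -0.223, 138.333], [0.009, -0.543, -0.839, 1043.965], [0.0, 0.0, 0.0, 1.0]]
wrist 63.41432329070539 -0.015766032612104346 [[0.254, -0.921, -0.295, 233.463], [-0.967, -0.242, -0.077, -584.761], [-0.001, 0.305, -0.952, 373.342], [0.0, 0.0, 0.0, 1.0]]
```

View pics/top0.png

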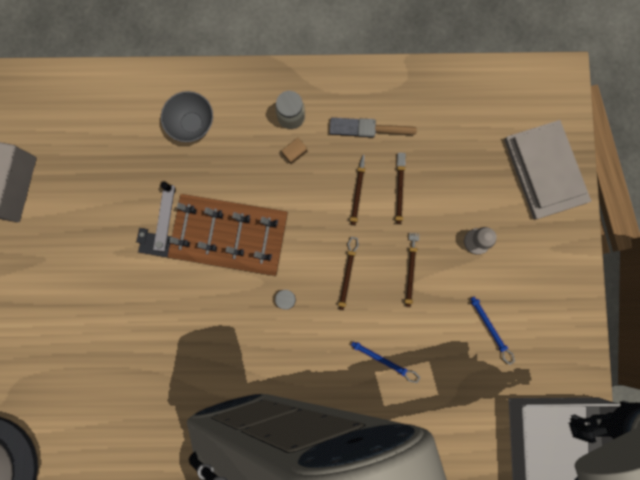

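View pics/scene0.png

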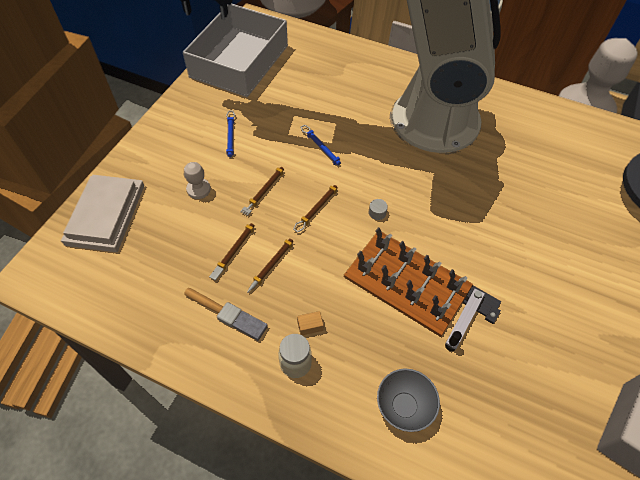

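View pics/wrist0.png

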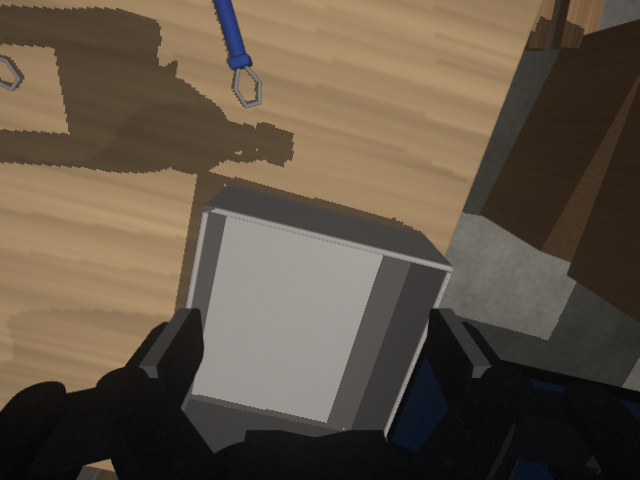

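Top view: four brown tools, point (357,190), spatula (400,188), loop (346,275) and rake (410,270). The rail is at (228,235), the leg knob at (167,188), and the blue look-alikes at (383,360) and (490,330) are to be left alone. Next I measure positions.

```bash
cat >> h.py <<'E'
def tools(fn,ref=None):
    p,P=cloud(fn); hsv=cv2.cvtColor(p,cv2.COLOR_RGB2HSV); 
    z=P[...,2]
    m=((z>5)&(z<70)&(P[...,1]<-100)).astype(np.uint8)
    n,l,st,_=cv2.connectedComponentsWithStats(m,connectivity=8)
    out=[]
    for i in range(1,n):
        if st[i,4]<60: continue
        q=P[l==i]; c=q[:,:2].mean(0); w,V=np.linalg.eigh(np.cov((q[:,:2]-c).T)); a=V[:,1]; t=(q[:,:2]-c)@a
        out.append((c,a,t.min(),t.max(),w,np.nanmax(q[:,2]),st[i],np.median(p[l==i],0)))
    return out
E
python3 - <<'E'
from h import *
for n in ('top0','scene0'):
    p,P=cloud(n); z=P[...,2]; print(n,'table',[np.round(np.nanmedian(z[a:a+20,b:b+20]),1) for a,b in ((330,60),(200,450),(100,400))])
    for o in tools(n): print(np.round(o[0]),np.round(np.arctan2(o[1][1],o[1][0]),3),np.round(o[3]-o[2]),np.round(np.sqrt(o[4]),1),'zmax',round(float(o[5]),1),'box',o[6].tolist(),o[7])
p=cv2.imread('pics/top0.png'); cv2.imwrite('pics/railc.png',cv2.resize(p[165:290,125:305],None,fx=4,fy=4,interpolation=cv2.INTER_CUBIC))
cv2.imwrite('pics/toolc.png',cv2.resize(p[140:320,320:470],None,fx=3.3,fy=3.3,interpolation=cv2.INTER_CUBIC))
E
```

```text
top0 table [np.float64(-0.0), np.float64(-0.8), np.float64(-1.1)]
[ 760. -215.] 1.498 201.0 [10.6 53.9] zmax 25.7 box [329, 118, 87, 20, 1150] [96. 90. 89.]
[ 651. -621.] -2.813 207.0 [37.1 57.2] zmax 50.1 box [505, 120, 87, 100, 5154] [145. 135. 126.]
[ 619. -291.] 3.074 167.0 [ 4.6 49.4] zmax 22.3 box [394, 153, 12, 72, 475] [74. 54. 36.]
[ 609. -194.] 2.977 165.0 [ 4.2 45.3] zmax 24.3 box [349, 155, 16, 71, 417] [72. 51. 33.]
[ 489. -449.] -2.762 58.0 [ 9.1 16.8] zmax 69.7 box [464, 228, 24, 27, 296] [75. 70. 65.]
[ 430. -310.] 3.023 168.0 [ 4.7 49.5] zmax 24.7 box [404, 233, 15, 75, 480] [70. 50. 34.]
[ 419. -167.] 2.944 169.0 [ 4.8 46.4] zmax 23.7 box [338, 236, 20, 75, 446] [72. 51. 33.]
[ 299. -483.] -2.616 168.0 [ 5.1 46.4] zmax 23.5 box [470, 297, 46, 68, 488] [ 41.5  61.  106. ]
[ 232. -243.] 1.062 167.0 [ 4.9 46.4] zmax 22.1 box [351, 342, 69, 41, 469] [41. 58. 96.]
[  96. -554.] 2.299 260.0 [35.8 70.8] zmax 70.0 box [509, 397, 103, 83, 1212] [51. 49. 48.]
[ 111. -559.] 2.782 39.0 [ 4.2 10.4] zmax 11.7 box [525, 407, 11, 17, 62] [164. 159. 153.]
[  43. -600.] -3.068 155.0 
[... 902 characters left out ...]
 ] zmax 22.1 box [300, 125, 41, 40, 278] [ 35.5  56.5 109. ]
[ 440. -314.] 3.021 170.0 [ 4.7 50. ] zmax 21.5 box [240, 167, 44, 49, 352] [90. 51. 25.]
[ 507. -459.] 2.308 59.0 [10.8 15.3] zmax 69.9 box [184, 173, 26, 26, 405] [103.  90.  78.]
[ 674. -617.] -2.927 217.0 [37.6 57.9] zmax 48.7 box [61, 174, 83, 78, 4161] [193. 176. 160.]
[ 426. -171.] 2.931 168.0 [ 5.  46.7] zmax 21.5 box [293, 185, 45, 47, 338] [89. 51. 25.]
[ 628. -294.] 3.069 175.0 [ 4.6 49.5] zmax 22.0 box [209, 222, 45, 58, 448] [92. 52. 27.]
[ 617. -197.] 2.975 165.0 [ 4.2 45.3] zmax 22.0 box [247, 239, 46, 54, 402] [89. 50. 25.]
[ 767. -215.] 1.503 200.0 [10.6 53.9] zmax 25.3 box [184, 288, 83, 53, 1293] [127. 118. 114.]
```

View pics/railc.png

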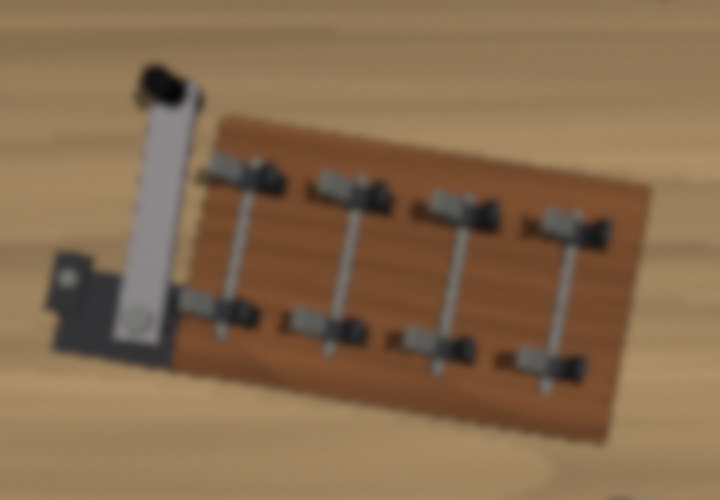

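View pics/toolc.png

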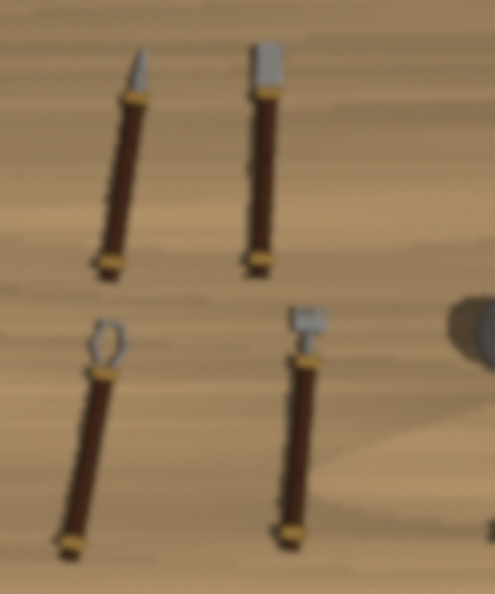

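Crops confirm it: spike, spatula blade, wire loop and toothed rake, all brown, and none of them blue. In the rail crop the leg is folded upward with its knob at crop (165,85). Next I fit the rail pose.

```bash
cat >> h.py <<'E'
def ray(fn,u,v,z):
    q=np.load('pics/'+fn+'.npz'); f=240/np.tan(np.radians(q['vf'])/2)
    a,b=(u-float(q['cx']))/f,(v-float(q['cy']))/f; x,y=a,b
    for _ in range(20):
        s=1+float(q['k1'])*(x*x+y*y); x=a/s;y=b/s
    T=q['T']; D=T[:3,:3]@[x,y,1]; o=T[:3,3]; return o+D*(z-o[2])/D[2]
E
python3 - <<'E'
from h import *
P=[ray('top0',125+a/4,165+b/4,12)[:2] for a,b in ((222,115),(650,185),(605,443),(172,370))]
P=np.array(P);print(P.round(1), 'sides',[np.linalg.norm(P[i]-P[(i+1)%4]).round(1) for i in range(4)])
c=P.mean(0); e=[P[0]-P[1],P[3]-P[2]]; print('c',c,'yaw',[np.arctan2(-v[0],v[1]) for v in e],[np.arctan2(v[1],v[0]) for v in (P[0]-P[3],P[1]-P[2])])
print('knob', ray('top0',125+158/4,165+80/4,62),'hinge',ray('top0',125+138/4,165+320/4,20))
# depth based rail mask
for n,box in (('top0',(165,290,125,305)),('scene0',(220,350,330,510))):
    p,Q=cloud(n); s=np.s_[box[0]:box[1],box[2]:box[3]]; q=Q[s].reshape(-1,3); px=p[s].reshape(-1,3).astype(int)
    m=(q[:,2]>8)&(q[:,2]<17)&(px[:,0]>px[:,2]*1.6)&(px[:,0]>px[:,1]*1.5); g=q[m][:,:2].astype(np.float32)
    print(n,m.sum(),cv2.minAreaRect(g))
    k=(q[:,2]>50)&(px.max(1)<60); 
    for t in q[(q[:,2]>50)&(q[:,1]>c[1]+130)]: pass
    kk=q[(q[:,2]>52)&(q[:,2]<70)&(px.max(1)<60)]; print('dark high',len(kk),)
    y=kk[:,1]; print('knob grp',kk[y>y.max()-25].mean(0),(y>y.max()-25).sum())
E
```

```text
[[610.9 209.8]
 [567.5 -34.7]
 [421.   -8.8]
 [465.  235.3]] sides [np.float64(248.3), np.float64(148.7), np.float64(248.0), np.float64(148.1)]
c [516.0950961 100.3889686] yaw [np.float64(-0.17599488807202143), np.float64(-0.1783302132248535)] [np.float64(-0.17295163637954628), np.float64(-0.17473990146159904)]
knob [620.69979378 232.84356809  62.        ] hinge [492.67605752 252.79702224  20.        ]
top0 4222 ((517.062255859375, 102.23516845703125), (246.2183380126953, 144.4661407470703), 79.50978088378906)
dark high 170
knob grp [620.37558734 234.56962657  60.20518916] 46
scene0 4491 ((520.0498046875, 98.8660659790039), (249.00209045410156, 153.21041870117188), 79.72747039794922)
dark high 306
knob grp [626.52536382 232.70936656  60.15566084] 70
```

```bash
cat >> h.py <<'E'
from scipy.spatial.transform import Rotation as Ro
def plan(*tg):
    s=readout.sense(); R=Ro.from_euler('xyz',s['tcp_rot']); p0=s['eef_pos']
    print('t%.2f'%s['clock'],'at',p0.round(1),s['tcp_rot'].round(3),'op',round(s['opening'],3),'F',s['contact_force'].round(1),'q6',s['qpos'][5].round(2),'q1',s['qpos'][0].round(2))
    for x,y,z,yaw in tg:
        d=R.inv().apply(np.array([x,y,z])-p0)/10
        rv=(R.inv()*Ro.from_euler('xyz',[np.pi,0,yaw])).as_rotvec()
        print((x,y,z,yaw),'->',d.round(2).tolist(),rv.round(3).tolist())
E
python3 -c "
from h import *
plan((622,234,150,-.176),(622,234,230,-.176))"
```

```text
t0.15 at [ 158.1 -604.3  230.7] [-3.141 -0.     0.256] op 0.996 F [-0.7 -1.1  0.5] q6 -0.0 q1 -1.32
(622, 234, 150, -0.176) -> [66.09, -69.36, 8.15] [-0.001, 0.0, 0.432]
(622, 234, 230, -0.176) -> [66.09, -69.36, 0.15] [-0.001, 0.0, 0.432]
```

>>> {"fn": "play_rows", "kwargs": {
  "rows": [
    [0,[66.1,-69.4,0],[0,0,0.432]],
    [0,[66.1,-69.4,0],[0,0,0.432]],
    [0,[66.1,-69.4,0],[0,0,0.432]],
    [0,[66.1,-69.4,0],[0,0,0.432]],
    [0,[66.1,-69.4,0],[0,0,0.432]],
    [0,[66.1,-69.4,0],[0,0,0.432]],
    [0,[66.1,-69.4,0],[0,0,0.432]],
    [0,[66.1,-69.4,0],[0,0,0.432]],
    [0,[66.1,-69.4,0],[0,0,0.432]],
    [0,[66.1,-69.4,0],[0,0,0.432]],
    [0,[66.1,-69.4,0],[0,0,0.432]],
    [0,[66.1,-69.4,0],[0,0,0.432]]
  ]
}}

```text
clock: 1.15
eef_pos: [400.5, -165.2, 231.4]
tcp_rot: [3.141, -0.0, -0.176]
contact_force: [0.9, -0.2, 0.5]
opening: 0.998
```

```bash
python3 -c "
from h import *
plan((622,234,150,-.176),(622,234,230,-.176))"
```

```text
t1.15 at [ 400.5 -165.2  231.4] [ 3.141 -0.    -0.176] op 0.998 F [ 0.9 -0.2  0.5] q6 1.35 q1 -0.39
(622, 234, 150, -0.176) -> [14.79, -43.19, 8.14] [0.0, -0.0, -0.0]
(622, 234, 230, -0.176) -> [14.8, -43.19, 0.14] [0.0, -0.0, -0.0]
```

>>> {"fn": "play_rows", "kwargs": {
  "rows": [
    [0,[14.8,-43.2,0],[0,0,0]],
    [0,[14.8,-43.2,0],[0,0,0]],
    [0,[14.8,-43.2,0],[0,0,0]],
    [0,[14.8,-43.2,0],[0,0,0]],
    [0,[14.8,-43.2,0],[0,0,0]],
    [0,[14.8,-43.2,0],[0,0,0]],
    [0,[14.8,-43.2,0],[0,0,0]],
    [0,[14.8,-43.2,0],[0,0,0]],
    [0,[14.8,-43.2,0],[0,0,0]],
    [0,[14.8,-43.2,0],[0,0,0]],
    [0,[14.8,-43.2,0],[0,0,0]],
    [0,[14.8,-43.2,0],[0,0,0]]
  ]
}}

```text
clock: 2.15
eef_pos: [624.1, 238.3, 230.6]
tcp_rot: [-3.139, -0.001, -0.173]
contact_force: [-1.5, -0.5, 0.3]
opening: 0.999
```

```bash
python3 -c "
from h import *
plan((622,234,130,-.176))
shot('wrist','w1');shot('top','t1')
p,P=cloud('w1');np.set_printoptions(suppress=True)
m=(P[...,2]>56)&(P[...,2]<68)&(np.hypot(P[...,0]-622,P[...,1]-234)<40); q=P[m]; print(m.sum(), np.nanmean(q,0),np.nanmin(q,0),np.nanmax(q,0))
"
```

```text
t2.15 at [624.1 238.3 230.6] [-3.139e+00 -1.000e-03 -1.730e-01] op 0.999 F [-1.5 -0.5  0.3] q6 2.1 q1 0.36
(622, 234, 130, -0.176) -> [-0.14, 0.49, 10.06] [-0.003, -0.001, 0.003]
363 [624.3829624  234.64987213  61.73239507] [615.29612634 226.17911406  56.10251241] [632.34523258 243.18337636  64.0403871 ]
```

View pics/w1.png

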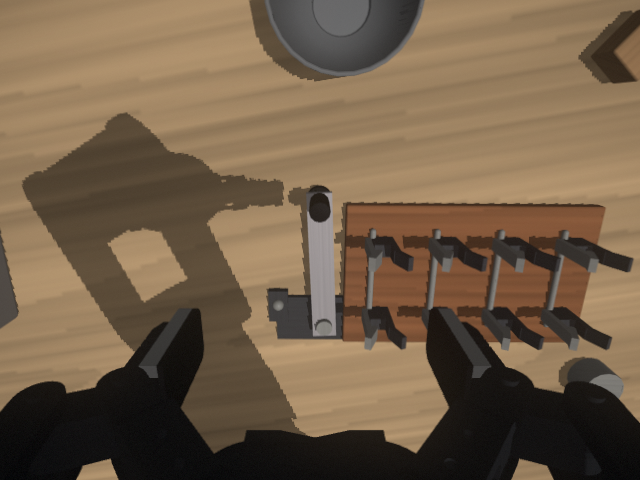

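```bash
cat >> h.py <<'E'
def railfit(fn):
    p,Q=cloud(fn); q=Q.reshape(-1,3); px=p.reshape(-1,3).astype(int)
    m=(q[:,2]>8)&(q[:,2]<17)&(px[:,0]>px[:,2]*1.6)&(px[:,0]>px[:,1]*1.45)&(np.hypot(q[:,0]-517,q[:,1]-100)<160)
    print('rail',fn,m.sum(),cv2.minAreaRect(q[m][:,:2].astype(np.float32)),'ztop',np.median(q[m][:,2]))
E
python3 -c "
from h import *
railfit('w1');railfit('t1')
plan((623,234,130,-.176),(623,234,34,-.176))
from scipy.optimize import minimize
p,P=cloud('w1'); q=P[(P[...,2]>58)&(P[...,2]<80)&(np.hypot(P[...,0]-517,P[...,1]-100)<140)]
c,s=np.cos(-.176),np.sin(-.176)
l=np.c_[(q[:,0]-517)*c+(q[:,1]-100)*s,-(q[:,0]-517)*s+(q[:,1]-100)*c,q[:,2]]
top=l[l[:,2]>64]
print('fork tops x hist',np.histogram(top[:,0],np.arange(-60,61,6)))
print('y hist',np.histogram(top[:,1],np.arange(-130,131,8)))
"
```

```text
rail w1 21783 ((519.2109375, 100.27619934082031), (248.84104919433594, 149.35533142089844), 79.78369140625) ztop 12.231585172538814
rail t1 4500 ((517.0595092773438, 102.43748474121094), (247.91317749023438, 146.20042419433594), 79.64762878417969) ztop 11.709402569551116
t2.25 at [621.5 233.5 230.2] [ 3.141e+00  1.000e-03 -1.740e-01] op 1.002 F [-0.9 -0.6  0.5] q6 2.1 q1 0.36
(623, 234, 130, -0.176) -> [0.15, -0.08, 10.02] [0.001, 0.001, 0.002]
(623, 234, 34, -0.176) -> [0.16, -0.09, 19.62] [0.001, 0.001, 0.002]
fork tops x hist (array([  0,   0,  44, 372, 493,  18,   0,   0,   0,   0,   0,   0,   0,
         0,   0, 261, 581, 510,   0,   0]), array([-60, -54, -48, -42, -36, -30, -24, -18, -12,  -6,   0,   6,  12,
        18,  24,  30,  36,  42,  48,  54,  60]))
y hist (array([  0,   4, 327,  77,   0,  14, 305,   0,   0,  20, 324,   1,   0,
        69, 210,   0,   0,  40, 131,   0,   0, 102,  42,   0,   0, 187,
       122,   0,  24, 263,  17,   0]), array([-130, -122, -114, -106,  -98,  -90,  -82,  -74,  -66,  -58,  -50,
        -42,  -34,  -26,  -18,  -10,   -2,    6,   14,   22,   30,   38,
         46,   54,   62,   70,   78,   86,   94,  102,  110,  118,  126]))
```

>>> {"fn": "play_rows", "kwargs": {
  "rows": [
    [80,[0,0.5,10],[0,0,0]],
    [80,[0,0.5,10],[0,0,0]],
    [80,[0,0.5,10],[0,0,0]],
    [80,[0,0.5,10],[0,0,0]],
    [80,[0,0.5,10],[0,0,0]],
    [80,[0,0.5,10],[0,0,0]],
    [80,[0,0.5,10],[0,0,0]]
  ]
}}

```text
clock: 2.83
eef_pos: [622.0, 227.4, 133.7]
tcp_rot: [-3.14, -0.003, -0.177]
contact_force: [0.6, -0.1, 0.7]
opening: 0.685
```

>>> {"fn": "play_rows", "kwargs": {
  "rows": [
    [80,[0,0,0],[0,0,0]],
    [80,[0,0,0],[0,0,0]],
    [80,[0,0,0],[0,0,0]]
  ]
}}

```text
clock: 3.08
eef_pos: [621.1, 227.5, 132.3]
tcp_rot: [-3.141, -0.001, -0.176]
contact_force: [-0.4, -0.5, -0.3]
opening: 0.689
```

```bash
python3 -c "
from h import *
plan((623,234,130,-.176),(623,234,34,-.176))
shot('wrist','w2');railfit('w2')
p,P=cloud('w2')
m=(P[...,2]>56)&(P[...,2]<68)&(np.hypot(P[...,0]-622,P[...,1]-234)<25); q=P[m]; print(m.sum(), np.nanmean(q,0),np.nanmin(q,0),np.nanmax(q,0))
"
```

```text
t3.08 at [621.1 227.5 132.3] [-3.141e+00 -1.000e-03 -1.760e-01] op 0.689 F [-0.4 -0.5 -0.3] q6 2.1 q1 0.35
(623, 234, 130, -0.176) -> [0.07, -0.68, 0.23] [-0.001, -0.001, -0.0]
(623, 234, 34, -0.176) -> [0.06, -0.67, 9.83] [-0.001, -0.001, -0.0]
rail w2 27389 ((519.50634765625, 102.32691955566406), (245.3993682861328, 149.44236755371094), 79.87483978271484) ztop 12.182246626264032
723 [624.83454861 234.4455371   61.59084492] [615.29092624 225.89760762  56.02307097] [632.70172562 243.62475905  63.71391935]
```

>>> {"fn": "play_rows", "kwargs": {
  "rows": [
    [80,[0.2,-0.7,0.2],[0,0,0]],
    [80,[0.2,-0.7,3],[0,0,0]],
    [80,[0.2,-0.7,6],[0,0,0]],
    [80,[0.2,-0.7,8],[0,0,0]],
    [80,[0.2,-0.7,9.8],[0,0,0]],
    [80,[0.2,-0.7,9.8],[0,0,0]],
    [200,[0.2,-0.7,9.8],[0,0,0]],
    [200,[0.2,-0.7,9.8],[0,0,0]],
    [200,[0.2,-0.7,9.8],[0,0,0]],
    [200,[0.2,-0.7,9.8],[0,0,0]],
    [200,[0.2,-0.7,9.8],[0,0,0]],
    [200,[0.2,-0.7,9.8],[0,0,0]]
  ],
  "squeeze": 25
}}

```text
clock: 4.13
eef_pos: [624.4, 234.0, 34.2]
tcp_rot: [-3.141, -0.001, -0.176]
contact_force: [0.9, 0.9, 0.8]
opening: 0.212
```

```bash
python3 -c "
from h import *
plan()
s=readout.sense(); R=Ro.from_euler('xyz',s['tcp_rot']); p0=s['eef_pos']
h=p0[:2]-130*np.array([np.cos(-.176),np.sin(-.176)]); print('hinge',h)
for k in range(1,21):
    th=1.6*k/20; a=th-.176; t=np.append(h+130*np.array([np.cos(a),np.sin(a)]),p0[2])
    print(k,round(th,2),(R.inv().apply(t-p0)/10).round(2).tolist(),round(-th,3))
"
```

```text
t4.13 at [624.4 234.   34.2] [-3.141e+00 -1.000e-03 -1.760e-01] op 0.212 F [0.9 0.9 0.8] q6 2.1 q1 0.36
hinge [496.42685965 256.79055392]
1 0.08 [-0.04, -1.04, 0.0] -0.08
2 0.16 [-0.17, -2.07, 0.0] -0.16
3 0.24 [-0.37, -3.09, 0.0] -0.24
4 0.32 [-0.66, -4.09, 0.0] -0.32
5 0.4 [-1.03, -5.06, 0.0] -0.4
6 0.48 [-1.47, -6.0, 0.0] -0.48
7 0.56 [-1.99, -6.9, 0.0] -0.56
8 0.64 [-2.57, -7.76, 0.0] -0.64
9 0.72 [-3.23, -8.57, 0.0] -0.72
10 0.8 [-3.95, -9.32, 0.0] -0.8
11 0.88 [-4.72, -10.02, 0.0] -0.88
12 0.96 [-5.55, -10.65, 0.0] -0.96
13 1.04 [-6.42, -11.21, 0.0] -1.04
14 1.12 [-7.34, -11.7, -0.0] -1.12
15 1.2 [-8.29, -12.11, -0.0] -1.2
16 1.28 [-9.28, -12.45, -0.0] -1.28
17 1.36 [-10.28, -12.71, -0.0] -1.36
18 1.44 [-11.31, -12.89, -0.0] -1.44
19 1.52 [-12.34, -12.98, -0.01] -1.52
20 1.6 [-13.38, -12.99, -0.01] -1.6
```

Knob pinched (opening 0.212 ≈ 18 mm). Swing along the arc.

>>> {"fn": "play_rows", "kwargs": {
  "rows": [
    [200,[0,-1.0,0],[0,0,-0.08]],
    [200,[-0.2,-2.1,0],[0,0,-0.16]],
    [200,[-0.4,-3.1,0],[0,0,-0.24]],
    [200,[-0.7,-4.1,0],[0,0,-0.32]],
    [200,[-1.0,-5.1,0],[0,0,-0.4]],
    [200,[-1.5,-6.0,0],[0,0,-0.48]],
    [200,[-2.0,-6.9,0],[0,0,-0.56]],
    [200,[-2.6,-7.8,0],[0,0,-0.64]],
    [200,[-3.2,-8.6,0],[0,0,-0.72]],
    [200,[-4.0,-9.3,0],[0,0,-0.8]],
    [200,[-4.0,-9.3,0],[0,0,-0.8]]
  ]
}}

```text
clock: 5.05
eef_pos: [599.9, 333.8, 33.5]
tcp_rot: [-3.141, -0.0, 0.628]
contact_force: [0.5, 0.9, -0.1]
opening: 0.217
```

```bash
python3 -c "
from h import *
plan()
s=readout.sense(); R=Ro.from_euler('xyz',s['tcp_rot']); p0=s['eef_pos']
h=np.array([496.4,256.8]); d=p0[:2]-h; print(np.hypot(*d), np.arctan2(d[1],d[0])+.176)
for k in range(1,12):
    th=.8+.8*k/10; a=th-.176; t=np.append(h+130*np.array([np.cos(a),np.sin(a)]),34)
    print(k,round(th,2),(R.inv().apply(t-p0)/10).round(2).tolist(),round(-(a-s['tcp_rot'][2]),3))
"
```

```text
t5.05 at [599.9 333.8  33.5] [-3.141 -0.     0.628] op 0.217 F [ 0.5  0.9 -0.1] q6 1.45 q1 0.51
128.99367301301314 0.8155919665604603
1 0.88 [0.06, -0.84, -0.05] -0.076
2 0.96 [-0.06, -1.87, -0.05] -0.156
3 1.04 [-0.26, -2.89, -0.05] -0.236
4 1.12 [-0.54, -3.89, -0.05] -0.316
5 1.2 [-0.9, -4.87, -0.05] -0.396
6 1.28 [-1.34, -5.81, -0.05] -0.476
7 1.36 [-1.85, -6.71, -0.05] -0.556
8 1.44 [-2.44, -7.57, -0.04] -0.636
9 1.52 [-3.09, -8.38, -0.04] -0.716
10 1.6 [-3.8, -9.14, -0.04] -0.796
11 1.68 [-4.57, -9.84, -0.04] -0.876
```

>>> {"fn": "play_rows", "kwargs": {
  "rows": [
    [200,[0,-0.9,0],[0,0,-0.08]],
    [200,[-0.1,-1.9,0],[0,0,-0.16]],
    [200,[-0.3,-2.9,0],[0,0,-0.24]],
    [200,[-0.5,-3.9,0],[0,0,-0.32]],
    [200,[-0.9,-4.9,0],[0,0,-0.4]],
    [200,[-1.3,-5.8,0],[0,0,-0.48]],
    [200,[-1.9,-6.7,0],[0,0,-0.56]],
    [200,[-2.4,-7.6,0],[0,0,-0.64]],
    [200,[-3.1,-8.4,0],[0,0,-0.72]],
    [200,[-3.6,-8.9,0],[0,0,-0.77]],
    [200,[-3.7,-9.0,0],[0,0,-0.78]],
    [200,[-3.7,-9.0,0],[0,0,-0.78]]
  ]
}}

```text
clock: 6.05
eef_pos: [518.5, 383.6, 33.6]
tcp_rot: [3.141, -0.0, 1.401]
contact_force: [-0.3, 1.1, 0.2]
opening: 0.213
```

```bash
python3 -c "
from h import *
plan()
s=readout.sense();p0=s['eef_pos']
h=np.array([496.4,256.8]); d=p0[:2]-h; print(np.hypot(*d), np.arctan2(d[1],d[0])+.176)
"
```

```text
t6.05 at [518.5 383.6  33.6] [ 3.141 -0.     1.401] op 0.213 F [-0.3  1.1  0.2] q6 0.8 q1 0.63
128.75271419656406 1.5740433927919313
```

>>> {"fn": "play_rows", "kwargs": {
  "rows": [
    [200,[0,-0.2,0],[0,0,0]],
    [200,[0,-0.4,0],[0,0,0]],
    [200,[0,-0.4,0],[0,0,0]]
  ]
}}

```text
clock: 6.3
eef_pos: [518.0, 383.8, 33.7]
tcp_rot: [3.136, -0.002, 1.402]
contact_force: [14.2, -5.1, -5.3]
opening: 0.219
```

>>> {"fn": "play_rows", "kwargs": {
  "rows": [
    [200,[0,0.3,0],[0,0,0]],
    [60,[0,0.3,0],[0,0,0]],
    [60,[0,0.3,0],[0,0,0]],
    [60,[0,0.3,0],[0,0,0]],
    [60,[0,0.3,0],[0,0,0]],
    [60,[0,0.3,0],[0,0,0]],
    [60,[0,0.3,-4],[0,0,0]],
    [60,[0,0.3,-8],[0,0,0]],
    [60,[0,0.3,-12],[0,0,0]],
    [60,[0,0.3,-16],[0,0,0]],
    [60,[0,0.3,-16],[0,0,0]],
    [60,[0,0.3,-16],[0,0,0]]
  ]
}}

```text
clock: 7.3
eef_pos: [518.4, 385.1, 196.5]
tcp_rot: [3.138, -0.004, 1.404]
contact_force: [0.6, 0.2, -0.4]
opening: 0.764
```

```bash
python3 -c "
from h import *
plan((519,100,280,-.176),(519,100,280,2.9))
shot('wrist','w3');shot('top','t3')
"
```

```text
t7.30 at [518.4 385.1 196.5] [ 3.138 -0.004  1.404] op 0.764 F [ 0.6  0.2 -0.4] q6 0.8 q1 0.64
(519, 100, 280, -0.176) -> [-28.07, 4.83, -8.45] [-0.0, -0.006, 1.58]
(519, 100, 280, 2.9) -> [-28.07, 4.83, -8.45] [0.006, -0.0, -1.496]
```

View pics/w3.png

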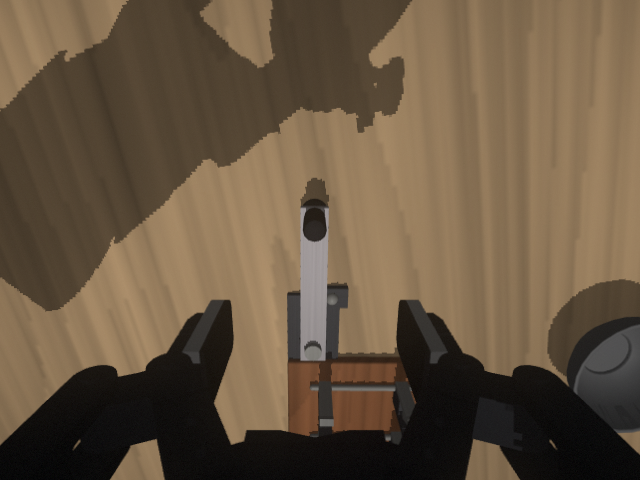

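Leg is fully out along +y, knob at (315,222), and it hit a firm stop (14 N). Next, a rail measurement from above at rest.

>>> {"fn": "play_rows", "kwargs": {
  "rows": [
    [0,[-28,7,-8],[0,0,1.58]],
    [0,[-28,7,-8],[0,0,1.58]],
    [0,[-28,7,-8],[0,0,1.58]],
    [0,[-28,7,-8],[0,0,1.58]],
    [0,[-28,7,-8],[0,0,1.58]],
    [0,[-28,7,-8],[0,0,1.58]],
    [0,[-28,7,-8],[0,0,1.58]],
    [0,[-28,7,-8],[0,0,1.58]],
    [0,[-28,7,-8],[0,0,1.58]],
    [0,[-28,7,-8],[0,0,1.58]],
    [0,[-28,7,-8],[0,0,1.58]],
    [0,[-28,7,-8],[0,0,1.58]]
  ]
}}

```text
clock: 8.4
eef_pos: [538.7, 95.9, 271.2]
tcp_rot: [3.141, 0.004, -0.103]
contact_force: [0.5, -0.2, 0.6]
opening: 0.998
```

>>> {"fn": "play_rows", "kwargs": {
  "rows": [
    [0,[0,0,0],[0,0,0.01]],
    [0,[0,0,0],[0,0,0.01]],
    [0,[0,0,0],[0,0,0.01]],
    [0,[0,0,0],[0,0,0.01]]
  ]
}}

```text
clock: 8.73
eef_pos: [539.4, 96.3, 272.7]
tcp_rot: [3.141, 0.001, -0.103]
contact_force: [0.4, 0.0, 0.2]
opening: 0.998
```

```bash
python3 -c "
from h import *
plan((470,-240,300,-.14))
shot('wrist','w4');railfit('w4')
"
```

```text
t8.73 at [539.4  96.3 272.7] [ 3.141e+00  1.000e-03 -1.030e-01] op 0.998 F [0.4 0.  0.2] q6 1.85 q1 0.17
(470, -240, 300, -0.14) -> [-3.45, 34.17, -2.72] [0.0, 0.001, 0.037]
rail w4 23367 ((519.1151123046875, 100.25213623046875), (248.29736328125, 148.51486206054688), 79.80963134765625) ztop 12.188063015364946
```

View pics/w4.png

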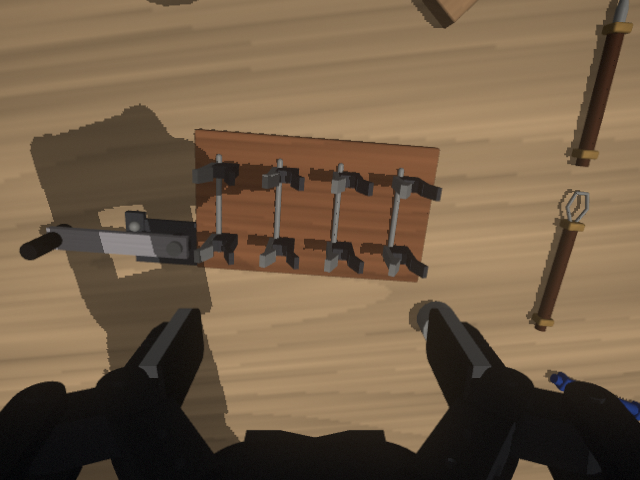

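```bash
cat >> h.py <<'E'
RC=np.array([519.1,100.3]); RY=-.178
def torail(q):
    c,s=np.cos(RY),np.sin(RY); return np.c_[(q[:,0]-RC[0])*c+(q[:,1]-RC[1])*s,-(q[:,0]-RC[0])*s+(q[:,1]-RC[1])*c,q[:,2]]
def clip(i,dx=0,dy=0):
    y=-93+62*i+dy; c,s=np.cos(RY),np.sin(RY); return RC+np.array([c*dx-s*y,s*dx+c*y])
E
python3 -c "
from h import *
for fn in ('w1','w4','t3'):
    p,P=cloud(fn); l=torail(P.reshape(-1,3)); l=l[(l[:,2]>67)&(l[:,2]<76)&(abs(l[:,0])<60)&(abs(l[:,1])<125)]
    print(fn,len(l))
    for sx in (-1,1):
        q=l[l[:,0]*sx>0]; print(' x %.1f..%.1f'%tuple(np.percentile(q[:,0],[3,97])),end=' ')
        for i in range(4):
            yy=q[abs(q[:,1]+93-62*i)<31][:,1]+93-62*i
            a=yy[yy<0];b=yy[yy>0]
            print(i,[ '%.0f..%.0f'%(k.min(),k.max()) if len(k)>3 else '-' for k in (a,b)],end=' ')
        print()
"
```

```text
w1 1776
 x -44.4..-32.1 0 ['-21..-13', '9..17'] 1 ['-21..-12', '9..17'] 2 ['-', '-'] 3 ['-21..-13', '8..17'] 
 x 31.8..43.4 0 ['-23..-13', '9..17'] 1 ['-21..-13', '9..17'] 2 ['-21..-14', '8..17'] 3 ['-21..-13', '8..17'] 
w4 1767
 x -44.6..-32.8 0 ['-21..-13', '9..17'] 1 ['-21..-14', '8..17'] 2 ['-21..-14', '8..17'] 3 ['-21..-14', '8..17'] 
 x 31.5..43.1 0 ['-21..-14', '9..17'] 1 ['-21..-13', '9..17'] 2 ['-21..-14', '8..17'] 3 ['-21..-15', '8..17'] 
t3 275
 x -46.7..-35.3 0 ['-18..-13', '10..19'] 1 ['-18..-12', '11..19'] 2 ['-19..-13', '9..19'] 3 ['-20..-12', '9..19'] 
 x 29.0..40.4 0 ['-19..-12', '9..18'] 1 ['-19..-13', '10..19'] 2 ['-18..-13', '9..19'] 3 ['-18..-13', '7..19']
```

>>> {"fn": "play_rows", "kwargs": {
  "rows": [
    [0,[-3.5,34.2,-2.7],[0,0,0.037]],
    [0,[-3.5,34.2,-2.7],[0,0,0.037]],
    [0,[-3.5,34.2,-2.7],[0,0,0.037]],
    [0,[-3.5,34.2,-2.7],[0,0,0.037]],
    [0,[-3.5,34.2,-2.7],[0,0,0.037]],
    [0,[-3.5,34.2,-2.7],[0,0,0.037]],
    [0,[-3.5,34.2,-2.7],[0,0,0.037]],
    [0,[-3.5,34.2,-2.7],[0,0,0.037]],
    [0,[-3.5,34.2,-2.7],[0,0,0.037]],
    [0,[-3.5,34.2,-2.7],[0,0,0.037]],
    [0,[-3.5,34.2,-2.7],[0,0,0.037]],
    [0,[-3.5,34.2,-2.7],[0,0,0.037]]
  ]
}}

```text
clock: 9.78
eef_pos: [468.7, -239.1, 300.0]
tcp_rot: [-3.141, 0.0, -0.142]
contact_force: [0.1, 0.3, 0.5]
opening: 1.003
```

>>> {"fn": "play_rows", "kwargs": {
  "rows": [
    [0,[0,0,0],[0,0,0]],
    [0,[0,0,0],[0,0,0]],
    [0,[0,0,0],[0,0,0]]
  ]
}}

```text
clock: 10.03
eef_pos: [469.0, -239.1, 300.2]
tcp_rot: [-3.141, 0.0, -0.141]
contact_force: [-0.0, -0.1, -0.5]
opening: 0.995
```

```bash
cat >> h.py <<'E'
def handles(fn,zc=14,show=True):
    # brown wood shafts lying: returns centre & yaw of wood part
    p,P=cloud(fn); px=p.astype(int); h=cv2.cvtColor(p,cv2.COLOR_RGB2HSV)
    z=P[...,2]; m=((z>6)&(z<25)&(h[...,2]<115)&(px[...,0]>px[...,2]*1.5)&(np.hypot(P[...,0]-RC[0],P[...,1]-RC[1])>175)).astype(np.uint8)
    n,l,st,_=cv2.connectedComponentsWithStats(m,connectivity=8); out=[]
    for i in range(1,n):
        if st[i,4]<150: continue
        q=P[l==i]; r=cv2.minAreaRect(q[:,:2].astype(np.float32)); b=cv2.boxPoints(r)
        c=q[:,:2].mean(0); w,V=np.linalg.eigh(np.cov((q[:,:2]-c).T)); a=V[:,1]*np.sign(V[0,1]); t=(q[:,:2]-c)@a; lo,hi=np.percentile(t,[.5,99.5])
        perp=np.array([-a[1],a[0]]); s=(q[:,:2]-c)@perp
        c2=c+a*(lo+hi)/2
        out.append((c2,np.arctan2(a[1],a[0]),hi-lo,np.percentile(s,98)-np.percentile(s,2)))
        print(fn,'c',c2.round(1),'yaw',round(float(out[-1][1]),3),'len',round(float(hi-lo),1),'wid',round(float(out[-1][3]),1),'zmax',q[:,2].max().round(1),'px',[(k.round().astype(int)).tolist() for k in proj_(fn,c2)])
    return out
def proj_(fn,c): return [np.array(proj(fn,[c[0],c[1],14]))]
E
python3 -c "
from h import *
plan()
shot('wrist','w5');handles('w5')
"
```

```text
t10.03 at [ 469.  -239.1  300.2] [-3.141  0.    -0.141] op 0.995 F [-0.  -0.1 -0.5] q6 1.24 q1 -0.47
w5 c [ 598.2 -194.8] yaw -0.159 len 123.8 wid 13.5 zmax 19.5 px [[253, 68]]
w5 c [ 592.4 -291.3] yaw -0.07 len 107.7 wid 13.4 zmax 19.8 px [[348, 60]]
w5 c [ 417.3 -310.9] yaw -0.112 len 133.4 wid 14.6 zmax 19.1 px [[383, 222]]
w5 c [ 417.5 -169.8] yaw -0.197 len 120.7 wid 14.7 zmax 19.5 px [[261, 238]]
```

View pics/w5.png

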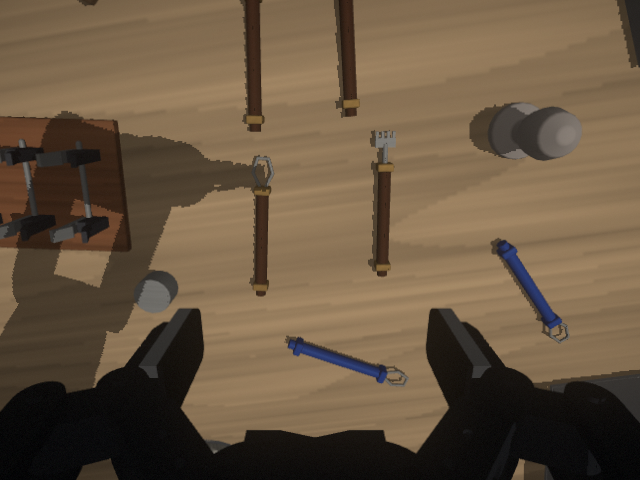

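```bash
cat >> h.py <<'E'
def collars(fn,c,yaw,zr=(6,26),half=85,show=False):
    p,P=cloud(fn); h=cv2.cvtColor(p,cv2.COLOR_RGB2HSV).astype(int)
    a=np.array([np.cos(yaw),np.sin(yaw)]); n=np.array([-a[1],a[0]])
    q=P[...,:2]-np.asarray(c); t=q@a; s=q@n
    base=(P[...,2]>zr[0])&(P[...,2]<zr[1])&(abs(s)<13)&(abs(t)<half)
    g=base&(h[...,0]>=14)&(h[...,0]<=28)&(h[...,1]>120)&(h[...,2]>80)
    w=base&(h[...,2]<115)&(h[...,1]>110)&(h[...,0]<14)
    res=[]
    tg=t[g]; H,e=np.histogram(tg,np.arange(-half,half+1,3))
    if show: print('gold',[(int(x),int(k)) for x,k in zip(e,H) if k])
    # shaft lateral centre & yaw from wood within central part
    n_,l,st,ct=cv2.connectedComponentsWithStats(g.astype(np.uint8),connectivity=8)
    cs=[(st[i,4],t[l==i],s[l==i],P[l==i]) for i in range(1,n_) if st[i,4]>12]
    cs=sorted(cs,key=lambda k:-k[0])[:2]
    E=sorted([(x[1].min()+x[1].max())/2 for x in cs])
    print(fn,'collars t',np.round(E,1),'w',[round(float(np.ptp(x[1])),1) for x in cs],'sep',np.round(np.diff(E),1))
    mid=sum(E)/2
    ww=w&(abs(t-mid)<40)
    k=np.polyfit(t[ww],s[ww],1); lo,hi=np.percentile(s[ww]-np.polyval(k,t[ww]),[1,99])
    sm=np.polyval(k,mid)+(lo+hi)/2
    C=np.asarray(c)+a*mid+n*sm
    print('   mid',C.round(1),'yaw',round(float(yaw+np.arctan(k[0])),3),'shaft width',round(float(hi-lo),1),'z',np.percentile(P[ww][:,2],[50,98]).round(1))
    return C,yaw+np.arctan(k[0])
E
python3 -c "
from h import *
for c,y in (((417.5,-169.8),-.197),((417.3,-310.9),-.112),((598,-195),-.159),((605,-291),-.07)): collars('w5',c,y,show=True)
"
```

```text
gold [(-67, 9), (-64, 32), (-61, 37), (-58, 16), (50, 17), (53, 39), (56, 30), (59, 3)]
w5 collars t [-61.   55.4] w [8.9, 7.5] sep [116.4]
   mid [ 414.8 -169. ] yaw -0.195 shaft width 12.6 z [15.2 17.3]
gold [(-67, 1), (-61, 3), (-58, 33), (-55, 34), (-52, 29), (8, 1), (56, 13), (59, 38), (62, 44), (65, 31)]
w5 collars t [-54.2  62.6] w [8.0, 8.3] sep [116.7]
   mid [ 421.3 -312.4] yaw -0.112 shaft width 12.5 z [15.3 17.4]
gold [(-55, 31), (-52, 50), (-49, 50), (-46, 1)]
w5 collars t [-49.6] w [8.1] sep []
   mid [ 573.5 -190.9] yaw -0.161 shaft width 12.0 z [15.  17.3]
gold [(-61, 10), (-58, 51), (-55, 52), (-52, 26)]
w5 collars t [-54.6] w [8.3] sep []
   mid [ 577.7 -290.7] yaw -0.059 shaft width 12.3 z [15.1 17.4]
```

```bash
python3 -c "
from h import *
plan((415,-169,90,-.195),(415,-169,3,-.195))
"
```

```text
t10.08 at [ 468.9 -239.3  300.3] [-3.142  0.    -0.142] op 1.0 F [ 0.3  0.3 -0.1] q6 1.24 q1 -0.47
(415, -169, 90, -0.195) -> [-6.33, -6.19, 21.03] [-0.0, 0.0, 0.053]
(415, -169, 3, -0.195) -> [-6.33, -6.19, 29.73] [-0.0, 0.0, 0.053]
```

>>> {"fn": "play_rows", "kwargs": {
  "rows": [
    [90,[-6.3,-6.2,10],[0,0,0.053]],
    [90,[-6.3,-6.2,15],[0,0,0.053]],
    [90,[-6.3,-6.2,21],[0,0,0.053]],
    [90,[-6.3,-6.2,21],[0,0,0.053]],
    [90,[-6.3,-6.2,21],[0,0,0.053]],
    [90,[-6.3,-6.2,21],[0,0,0.053]],
    [90,[-6.3,-6.2,21],[0,0,0.053]],
    [90,[-6.3,-6.2,21],[0,0,0.053]],
    [90,[-6.3,-6.2,21],[0,0,0.053]],
    [90,[-6.3,-6.2,21],[0,0,0.053]]
  ]
}}

```text
clock: 10.92
eef_pos: [417.2, -170.7, 92.2]
tcp_rot: [3.141, -0.004, -0.196]
contact_force: [0.3, 0.5, 0.3]
opening: 0.648
```

```bash
python3 -c "
from h import *
shot('wrist','w6')
C,y=collars('w6',(415,-169),-.195)
plan((*C,90,y),(*C,3,y))
"
```

```text
w6 collars t [-58.1  58.8] w [8.2, 9.6] sep [117.]
   mid [ 415.5 -168.6] yaw -0.197 shaft width 13.0 z [15.3 17.1]
t10.97 at [ 417.  -170.6   92.1] [ 3.141 -0.004 -0.196] op 0.645 F [-0.6 -0.1  0. ] q6 1.38 q1 -0.39
(np.float64(415.45224535691676), np.float64(-168.5932231306325), 90, np.float64(-0.19688584492538516)) -> [-0.19, -0.17, 0.21] [0.001, -0.004, 0.001]
(np.float64(415.45224535691676), np.float64(-168.5932231306325), 3, np.float64(-0.19688584492538516)) -> [-0.22, -0.18, 8.91] [0.001, -0.004, 0.001]
```

View pics/w6.png

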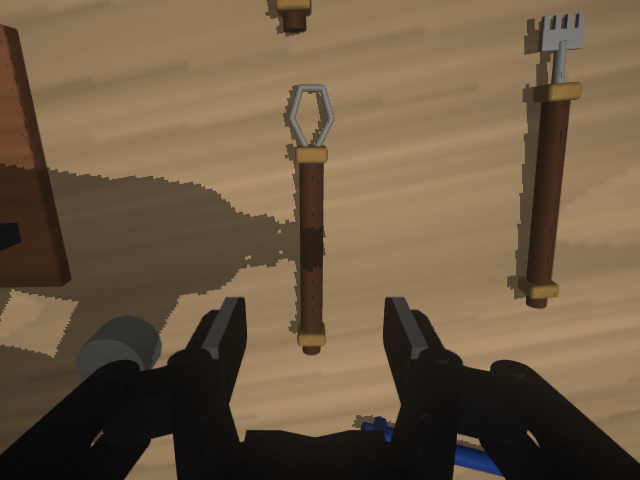

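>>> {"fn": "play_rows", "kwargs": {
  "rows": [
    [90,[-0.2,-0.2,3],[0,0,0]],
    [90,[-0.2,-0.2,6],[0,0,0]],
    [90,[-0.2,-0.2,8],[0,0,0]],
    [90,[-0.2,-0.2,8.9],[0,0,0]],
    [90,[-0.2,-0.2,8.9],[0,0,0]],
    [220,[-0.2,-0.2,8.9],[0,0,0]],
    [220,[-0.2,-0.2,8.9],[0,0,0]],
    [220,[-0.2,-0.2,8.9],[0,0,0]],
    [220,[-0.2,-0.2,8.9],[0,0,0]],
    [220,[-0.2,-0.2,8.9],[0,0,0]],
    [220,[-0.2,-0.2,8.9],[0,0,0]],
    [220,[-0.2,-0.2,8.9],[0,0,0]]
  ],
  "squeeze": 90
}}

```text
clock: 11.97
eef_pos: [414.6, -167.8, 2.6]
tcp_rot: [3.141, -0.002, -0.196]
contact_force: [-1.0, -0.1, 8.1]
opening: 0.146
```

```bash
python3 -c "
from h import *
plan()
"
```

```text
t11.97 at [ 414.6 -167.8    2.6] [ 3.141e+00 -2.000e-03 -1.960e-01] op 0.146 F [-1.  -0.1  8.1] q6 1.38 q1 -0.39
```

>>> {"fn": "play_rows", "kwargs": {
  "rows": [
    [220,[0,0,-1],[0,0,0]],
    [220,[0,0,-4],[0,0,0]],
    [220,[0,0,-8],[0,0,0]],
    [220,[0,0,-12],[0,0,0]],
    [220,[0,0,-14],[0,0,0]],
    [220,[0,0,-14],[0,0,0]],
    [220,[0,0,-14],[0,0,0]],
    [220,[0,0,-14],[0,0,0]]
  ]
}}

```text
clock: 12.63
eef_pos: [413.0, -167.1, 141.1]
tcp_rot: [-3.142, 0.0, -0.196]
contact_force: [0.7, 0.5, -1.0]
opening: 0.144
```

```bash
cat >> h.py <<'E'
def held(fn):
    s=readout.sense(); e=s['eef_pos']; yw=s['tcp_rot'][2]
    shot('wrist',fn); C,y=collars(fn,e[:2],yw,zr=(e[2]-8,e[2]+35),half=80)
    a=np.array([np.cos(yw),np.sin(yw)]); print('held offset along x %.1f lateral %.1f dyaw %.3f'%((C-e[:2])@a,(C-e[:2])@np.array([-a[1],a[0]]),y-yw))
    p,P=cloud(fn); 
    return C,y
E
python3 -c "
from h import *
held('w7')
x,y=clip(3,0,-1)
plan((x,y,170,-.178),(x,y,110,-.178))
"
```

```text
w7 collars t [59.3] w [8.8] sep []
   mid [ 442.  -173.3] yaw -0.201 shaft width 13.0 z [153.6 155.3]
held offset along x 29.7 lateral -0.4 dyaw -0.005
t12.68 at [ 412.6 -167.   140.5] [-3.141e+00  2.000e-03 -1.960e-01] op 0.144 F [-0.6  0.1 -1.9] q6 1.38 q1 -0.39
(np.float64(535.3896606949571), np.float64(190.84638012887743), 170, -0.178) -> [5.06, -37.49, -2.95] [-0.0, 0.002, -0.018]
(np.float64(535.3896606949571), np.float64(190.84638012887743), 110, -0.178) -> [5.07, -37.49, 3.05] [-0.0, 0.002, -0.018]
```

View pics/w7.png

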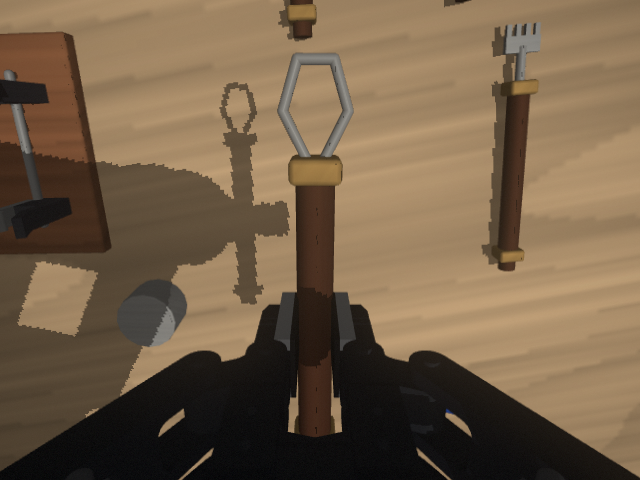

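>>> {"fn": "play_rows", "kwargs": {
  "rows": [
    [220,[2,-10,-3],[0,0,-0.018]],
    [220,[5.0,-37.5,-3],[0,0,-0.018]],
    [220,[5.0,-37.5,-3],[0,0,-0.018]],
    [220,[5.0,-37.5,-3],[0,0,-0.018]],
    [220,[5.0,-37.5,-3],[0,0,-0.018]],
    [220,[5.0,-37.5,-3],[0,0,-0.018]],
    [220,[5.0,-37.5,-3],[0,0,-0.018]],
    [220,[5.0,-37.5,-3],[0,0,-0.018]],
    [220,[5.0,-37.5,-3],[0,0,-0.018]],
    [220,[5.0,-37.5,-3],[0,0,-0.018]],
    [220,[5.0,-37.5,-3],[0,0,-0.018]],
    [220,[5.0,-37.5,-3],[0,0,-0.018]]
  ]
}}

```text
clock: 13.68
eef_pos: [534.4, 190.2, 169.4]
tcp_rot: [3.139, 0.003, -0.177]
contact_force: [-1.3, -0.2, -1.2]
opening: 0.145
```

>>> {"fn": "play_rows", "kwargs": {
  "rows": [
    [220,[0,0,0],[0,0,0]],
    [220,[0,0,0],[0,0,0]],
    [220,[0,0,0],[0,0,0]]
  ]
}}

```text
clock: 13.93
eef_pos: [535.3, 189.3, 171.1]
tcp_rot: [3.141, 0.001, -0.18]
contact_force: [0.3, 0.3, -0.1]
opening: 0.147
```

```bash
python3 -c "
from h import *
C,y=held('w8'); railfit('w8')
x,y=clip(3,-.5,-1)
plan((x,y,100,-.178),(x,y,68,-.178),(x,y,37,-.178))
"
```

```text
w8 collars t [-54.   59.4] w [8.9, 2.2] sep [113.4]
   mid [537.9 188.6] yaw -0.18 shaft width 13.3 z [183.5 185.3]
held offset along x 2.7 lateral -0.2 dyaw -0.000
rail w8 35292 ((519.0451049804688, 100.2668228149414), (249.45724487304688, 148.61508178710938), 79.6655044555664) ztop 12.199882922839294
t13.98 at [535.5 189.5 171.2] [ 3.141  0.    -0.18 ] op 0.145 F [ 0.3 -0.1  0. ] q6 2.09 q1 0.34
(np.float64(534.8975608029523), np.float64(190.93491089352392), 100, -0.178) -> [-0.08, -0.13, 7.12] [0.0, 0.0, -0.002]
(np.float64(534.8975608029523), np.float64(190.93491089352392), 68, -0.178) -> [-0.08, -0.13, 10.32] [0.0, 0.0, -0.002]
(np.float64(534.8975608029523), np.float64(190.93491089352392), 37, -0.178) -> [-0.08, -0.14, 13.42] [0.0, 0.0, -0.002]
```

View pics/w8.png

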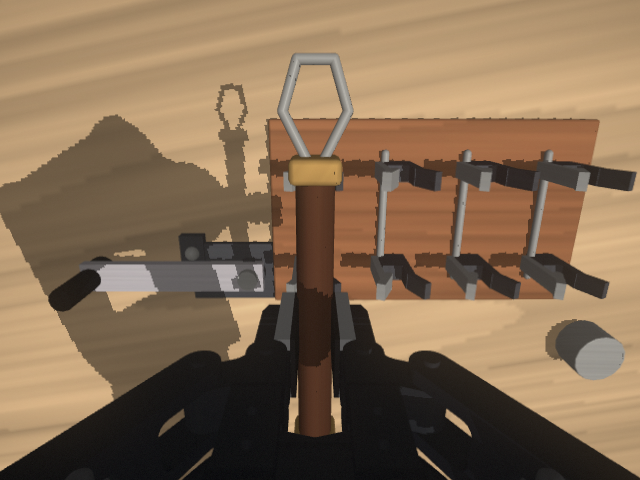

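>>> {"fn": "play_rows", "kwargs": {
  "rows": [
    [220,[-0.1,-0.1,3],[0,0,0]],
    [220,[-0.1,-0.1,6],[0,0,0]],
    [220,[-0.1,-0.1,8],[0,0,0]],
    [220,[-0.1,-0.1,9.3],[0,0,0]],
    [220,[-0.1,-0.1,10],[0,0,0]],
    [220,[-0.1,-0.1,10.3],[0,0,0]],
    [220,[-0.1,-0.1,10.6],[0,0,0]],
    [220,[-0.1,-0.1,10.6],[0,0,0]]
  ],
  "squeeze": 110
}}

```text
clock: 14.65
eef_pos: [535.3, 191.8, 65.7]
tcp_rot: [-3.141, -0.001, -0.179]
contact_force: [0.2, 0.2, -0.5]
opening: 0.141
```

```bash
python3 -c "
from h import *
x,y=clip(3,-.5,-.5)
plan((x,y,37,-.178))
"
```

```text
t14.65 at [535.3 191.8  65.7] [-3.141e+00 -1.000e-03 -1.790e-01] op 0.141 F [ 0.2  0.2 -0.5] q6 2.09 q1 0.34
(np.float64(534.9860915675988), np.float64(191.4270107855287), 37, -0.178) -> [-0.03, 0.04, 2.87] [-0.0, -0.001, -0.001]
```

>>> {"fn": "play_rows", "kwargs": {
  "rows": [
    [220,[0,0,0.4],[0,0,0]],
    [220,[0,0,0.8],[0,0,0]],
    [220,[0,0,1.2],[0,0,0]],
    [220,[0,0,1.5],[0,0,0]],
    [220,[0,0,1.5],[0,0,0]]
  ]
}}

```text
clock: 15.07
eef_pos: [535.2, 190.8, 50.4]
tcp_rot: [3.14, -0.001, -0.177]
contact_force: [0.9, -8.2, 2.2]
opening: 0.145
```

>>> {"fn": "play_rows", "kwargs": {
  "rows": [
    [220,[0,0,0.3],[0,0,0]],
    [220,[0,0,0.6],[0,0,0]],
    [220,[0,0,0.9],[0,0,0]],
    [220,[0,0,1.2],[0,0,0]],
    [220,[0,0,1.4],[0,0,0]],
    [220,[0,0,1.4],[0,0,0]]
  ]
}}

```text
clock: 15.57
eef_pos: [535.5, 191.8, 38.2]
tcp_rot: [-3.141, -0.001, -0.178]
contact_force: [-6.0, -4.8, 25.3]
opening: 0.144
```

>>> {"fn": "play_rows", "kwargs": {
  "rows": [
    [220,[0,0,0],[0,0,0]],
    [130,[0,0,0],[0,0,0]],
    [130,[0,0,-0.2],[0,0,0]],
    [130,[0,0,-0.2],[0,0,0]],
    [130,[0,0,-0.2],[0,0,0]],
    [130,[0,0,-0.2],[0,0,0]],
    [130,[0,0,-3],[0,0,0]],
    [130,[0,0,-6],[0,0,0]],
    [130,[0,0,-10],[0,0,0]],
    [130,[0,0,-14],[0,0,0]],
    [130,[0,0,-14],[0,0,0]],
    [130,[0,0,-14],[0,0,0]]
  ]
}}

```text
clock: 16.57
eef_pos: [536.5, 192.4, 178.7]
tcp_rot: [-3.139, -0.004, -0.178]
contact_force: [-0.3, 0.6, -0.4]
opening: 0.489
```

```bash
cat >> h.py <<'E'
def seated(fn,i):
    c=clip(i); C,y=collars(fn,c,RY,zr=(35,65),half=80)
    l=torail(np.array([[*C,45]]))[0]; p,P=cloud(fn); L=torail(P.reshape(-1,3)); L=L[(abs(L[:,1]-(-93+62*i))<3)&(abs(L[:,0])<28)&(L[:,2]>25)]
    print('seat err x %.1f y %.1f dyaw %.3f'%(l[0],l[1]+93-62*i,y-RY),'top z by x',[ (k,np.round(np.nanmedian(L[abs(L[:,0]-k)<5][:,2]),1)) for k in (-22,-10,0,10,22)],'(want 52)')
E
python3 -c "
from h import *
shot('wrist','w9');seated('w9',3)
plan((470,-240,300,-.14))
"
```

```text
w9 collars t [-57.5  59.1] w [8.8, 8.7] sep [116.6]
   mid [536.2 190.8] yaw -0.183 shaft width 12.8 z [51.2 53.1]
seat err x 0.8 y -0.9 dyaw -0.005 top z by x [(-22, np.float64(52.0)), (-10, np.float64(51.9)), (0, np.float64(51.9)), (10, np.float64(259.5)), (22, np.float64(52.1))] (want 52)
t16.62 at [535.1 191.9 176.7] [-3.141e+00 -1.000e-03 -1.780e-01] op 0.489 F [ 0.6  0.3 -0.6] q6 2.09 q1 0.34
(470, -240, 300, -0.14) -> [1.26, 43.65, -12.36] [-0.001, -0.001, -0.038]
```

View pics/w9.png

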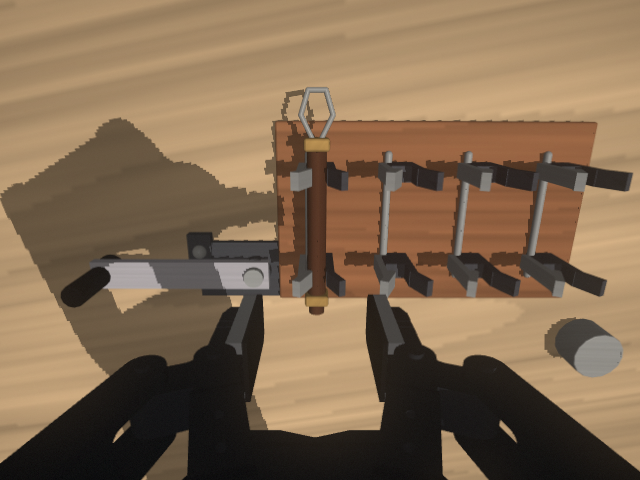

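The loop is home in clip 3, with its top at 52 mm and level. Next is the point tool.

>>> {"fn": "play_rows", "kwargs": {
  "rows": [
    [90,[3,15,-6],[0,0,0.02]],
    [90,[13,39.5,-6],[0,0,0.02]],
    [90,[13,39.5,-6],[0,0,0.02]],
    [90,[13,39.5,-6],[0,0,0.02]],
    [90,[13,39.5,-6],[0,0,0.02]],
    [90,[13,39.5,-6],[0,0,0.02]],
    [90,[13,39.5,-6],[0,0,0.02]],
    [90,[13,39.5,-6],[0,0,0.02]],
    [90,[13,39.5,-6],[0,0,0.02]],
    [90,[13,39.5,-6],[0,0,0.02]],
    [90,[13,39.5,-6],[0,0,0.02]],
    [90,[13,39.5,-6],[0,0,0.02]]
  ]
}}

```text
clock: 17.62
eef_pos: [592.1, -222.2, 234.0]
tcp_rot: [-3.141, 0.003, -0.202]
contact_force: [0.5, 0.0, 0.1]
opening: 0.646
```

>>> {"fn": "play_rows", "kwargs": {
  "rows": [
    [90,[0,0,0],[0,0,0]],
    [90,[0,0,0],[0,0,0]]
  ]
}}

```text
clock: 17.78
eef_pos: [592.0, -218.4, 234.8]
tcp_rot: [-3.141, 0.003, -0.198]
contact_force: [-0.2, 0.9, -0.2]
opening: 0.645
```

```bash
python3 -c "
from h import *
shot('wrist','w10')
for o in handles('w10'):
    if 520<o[0][0]<680:
        C,y=collars('w10',o[0],o[1]); plan((*C,90,y),(*C,3,y))
"
```

```text
w10 c [ 752.4 -262.1] yaw 1.442 len 46.5 wid 3.1 zmax 17.3 px [[328, 1]]
w10 c [703.4 -65.2] yaw -0.495 len 57.2 wid 28.1 zmax 25.0 px [[122, 111]]
w10 c [ 603.8 -291.5] yaw -0.067 len 129.9 wid 14.5 zmax 19.6 px [[389, 171]]
w10 c [ 606.8 -196. ] yaw -0.158 len 112.3 wid 13.7 zmax 19.1 px [[288, 188]]
w10 c [ 454.6 -315.6] yaw -0.028 len 59.4 wid 15.6 zmax 19.1 px [[431, 307]]
w10 collars t [-53.8  63.6] w [8.4, 9.5] sep [117.4]
   mid [ 608.7 -292.6] yaw -0.061 shaft width 12.4 z [15.3 17.6]
t17.83 at [ 592.3 -218.2  235.2] [-3.141e+00  2.000e-03 -1.970e-01] op 0.646 F [-0.2 -0.1 -0.2] q6 1.41 q1 -0.36
(np.float64(608.6797075409072), np.float64(-292.5794773316124), 90, np.float64(-0.061179190473648004)) -> [3.1, 6.98, 14.51] [-0.001, 0.002, -0.136]
(np.float64(608.6797075409072), np.float64(-292.5794773316124), 3, np.float64(-0.061179190473648004)) -> [3.11, 6.99, 23.21] [-0.001, 0.002, -0.136]
w10 collars t [-58.4  58.5] w [8.3, 8.9] sep [116.9]
   mid [ 606.8 -196. ] yaw -0.159 shaft width 12.9 z [15.2 17.3]
t17.83 at [ 592.3 -218.2  235.2] [-3.141e+00  2.000e-03 -1.970e-01] op 0.646 F [-0.2 -0.1 -0.2] q6 1.41 q1 -0.36
(np.float64(606.8436939789973), np.float64(-196.00995559717117), 90, np.float64(-0.15935515943792278)) -> [1.03, -2.45, 14.52] [-0.001, 0.002, -0.037]
(np.float64(606.8436939789973), np.float64(-196.00995559717117), 3, np.float64(-0.15935515943792278)) -> [1.05, -2.45, 23.22] [-0.001, 0.002, -0.037]
```

View pics/w10.png

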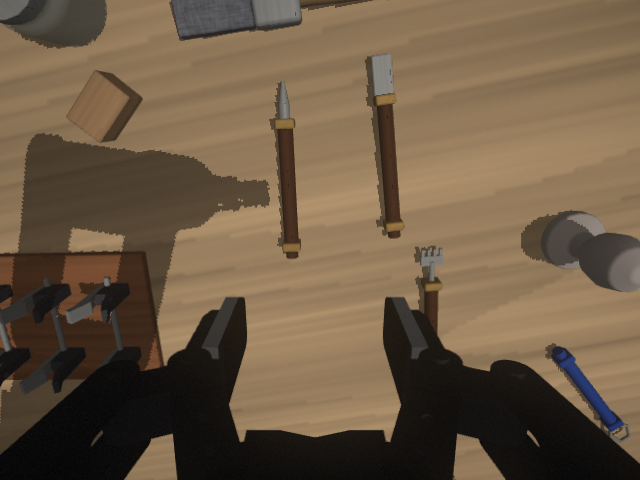

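Point tool at (288,188), clear of its neighbours. Descend.

>>> {"fn": "play_rows", "kwargs": {
  "rows": [
    [90,[1.0,-2.4,4],[0,0,-0.037]],
    [90,[1.0,-2.4,8],[0,0,-0.037]],
    [90,[1.0,-2.4,12],[0,0,-0.037]],
    [90,[1.0,-2.4,15],[0,0,-0.037]],
    [90,[1.0,-2.4,17],[0,0,-0.037]],
    [90,[1.0,-2.4,17],[0,0,-0.037]],
    [90,[1.0,-2.4,17],[0,0,-0.037]],
    [90,[1.0,-2.4,17],[0,0,-0.037]]
  ]
}}

```text
clock: 18.5
eef_pos: [608.4, -197.9, 67.8]
tcp_rot: [3.141, -0.002, -0.16]
contact_force: [-0.4, -0.6, 0.5]
opening: 0.645
```

```bash
python3 -c "
from h import *
C,y=(606.8,-196),-.159
plan((*C,3,y))
"
```

```text
t18.50 at [ 608.4 -197.9   67.8] [ 3.141e+00 -2.000e-03 -1.600e-01] op 0.645 F [-0.4 -0.6  0.5] q6 1.41 q1 -0.32
(606.8, -196, 3, -0.159) -> [-0.2, -0.16, 6.48] [0.0, -0.002, -0.001]
```

>>> {"fn": "play_rows", "kwargs": {
  "rows": [
    [90,[-0.1,-0.1,3],[0,0,0]],
    [90,[-0.1,-0.1,5.5],[0,0,0]],
    [90,[-0.1,-0.1,6.4],[0,0,0]],
    [90,[-0.1,-0.1,6.4],[0,0,0]],
    [220,[-0.1,-0.1,6.4],[0,0,0]],
    [220,[-0.1,-0.1,6.4],[0,0,0]],
    [220,[-0.1,-0.1,6.4],[0,0,0]],
    [220,[-0.1,-0.1,6.4],[0,0,0]],
    [220,[-0.1,-0.1,6.4],[0,0,0]],
    [220,[-0.1,-0.1,6.4],[0,0,0]],
    [220,[-0.1,-0.1,6.4],[0,0,0]]
  ],
  "squeeze": 90
}}

```text
clock: 19.42
eef_pos: [607.7, -197.6, 4.1]
tcp_rot: [3.141, -0.003, -0.161]
contact_force: [-0.7, -0.1, 7.0]
opening: 0.145
```

>>> {"fn": "play_rows", "kwargs": {
  "rows": [
    [220,[0,0,-1],[0,0,0]],
    [220,[0,0,-4],[0,0,0]],
    [220,[0,0,-8],[0,0,0]],
    [220,[0,0,-12],[0,0,0]],
    [220,[0,0,-16.5],[0,0,0]],
    [220,[0,0,-16.5],[0,0,0]],
    [220,[0,0,-16.5],[0,0,0]],
    [220,[0,0,-16.5],[0,0,0]]
  ]
}}

```text
clock: 20.08
eef_pos: [606.3, -197.2, 167.9]
tcp_rot: [3.141, -0.001, -0.161]
contact_force: [0.1, -0.4, -1.9]
opening: 0.14
```

```bash
python3 -c "
from h import *
held('w11')
x,y=clip(2,0,-1)
plan((x,y,170,-.179))
"
```

```text
w11 collars t [57.3] w [8.7] sep []
   mid [ 634.5 -202.1] yaw -0.164 shaft width 12.9 z [178.9 180.6]
held offset along x 28.6 lateral -0.3 dyaw -0.003
t20.13 at [ 605.6 -197.   166.5] [-3.141e+00  2.000e-03 -1.610e-01] op 0.148 F [ 0.8  0.  -1.4] q6 1.42 q1 -0.32
(np.float64(524.4118458787904), np.float64(129.82599352028612), 170, -0.179) -> [-13.26, -30.95, -0.32] [-0.0, 0.002, 0.018]
```

>>> {"fn": "play_rows", "kwargs": {
  "rows": [
    [220,[-6,-10,-1],[0,0,0.018]],
    [220,[-13.2,-31,-1],[0,0,0.018]],
    [220,[-13.2,-31,-1],[0,0,0.018]],
    [220,[-13.2,-31,-1],[0,0,0.018]],
    [220,[-13.2,-31,-1],[0,0,0.018]],
    [220,[-13.2,-31,-1],[0,0,0.018]],
    [220,[-13.2,-31,-1],[0,0,0.018]],
    [220,[-13.2,-31,-1],[0,0,0.018]],
    [220,[-13.2,-31,-1],[0,0,0.018]],
    [220,[-13.2,-31,-1],[0,0,0.018]],
    [220,[-13.2,-31,-1],[0,0,0.018]],
    [220,[-13.2,-31,-1],[0,0,0.018]]
  ],
  "squeeze": 110
}}

```text
clock: 21.13
eef_pos: [525.7, 128.7, 176.3]
tcp_rot: [3.14, 0.002, -0.18]
contact_force: [0.1, -0.5, -0.7]
opening: 0.145
```

>>> {"fn": "play_rows", "kwargs": {
  "rows": [
    [220,[0,0,0],[0,0,0]],
    [220,[0,0,0],[0,0,0]],
    [220,[0,0,0],[0,0,0]]
  ]
}}

```text
clock: 21.38
eef_pos: [526.2, 128.9, 177.2]
tcp_rot: [3.141, 0.0, -0.181]
contact_force: [0.5, 0.1, -1.8]
opening: 0.146
```

```bash
python3 -c "
from h import *
C,y=held('w12'); railfit('w12')
x,y=clip(2,1,-.8)
plan((x,y,66,-.179),(x,y,38,-.179))
"
```

```text
w12 collars t [-55.8  57.4] w [8.8, 2.3] sep [113.2]
   mid [527.  128.5] yaw -0.18 shaft width 13.3 z [188.2 189.9]
held offset along x 0.8 lateral -0.3 dyaw 0.001
rail w12 32706 ((519.0244140625, 100.24003601074219), (248.91468811035156, 148.46664428710938), 79.74723815917969) ztop 12.18301819958134
t21.43 at [526.2 129.1 177.2] [ 3.142  0.    -0.181] op 0.142 F [-0.7 -0.7 -1.3] q6 1.99 q1 0.24
(np.float64(525.4314579686585), np.float64(129.84577194779501), 66, -0.179) -> [-0.09, -0.06, 11.12] [0.0, 0.0, -0.002]
(np.float64(525.4314579686585), np.float64(129.84577194779501), 38, -0.179) -> [-0.09, -0.06, 13.92] [0.0, 0.0, -0.002]
```

View pics/w12.png

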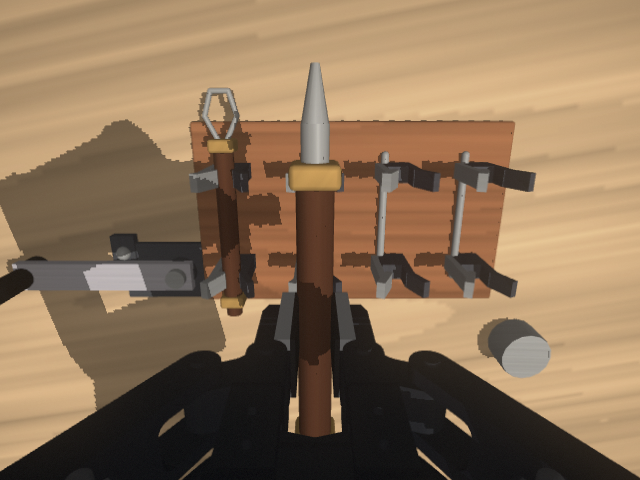

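>>> {"fn": "play_rows", "kwargs": {
  "rows": [
    [220,[-0.1,0,3],[0,0,0]],
    [220,[-0.1,0,6],[0,0,0]],
    [220,[-0.1,0,8.5],[0,0,0]],
    [220,[-0.1,0,10],[0,0,0]],
    [220,[-0.1,0,10.8],[0,0,0]],
    [220,[-0.1,0,11.1],[0,0,0]],
    [220,[-0.1,0,11.1],[0,0,0]]
  ]
}}

```text
clock: 22.02
eef_pos: [525.1, 129.9, 66.2]
tcp_rot: [3.141, 0.0, -0.18]
contact_force: [0.4, 0.1, -0.4]
opening: 0.149
```

>>> {"fn": "play_rows", "kwargs": {
  "rows": [
    [220,[0,0,0.4],[0,0,0]],
    [220,[0,0,0.8],[0,0,0]],
    [220,[0,0,1.2],[0,0,0]],
    [220,[0,0,1.5],[0,0,0]],
    [220,[0,0,1.8],[0,0,0]],
    [220,[0,0,2.1],[0,0,0]],
    [220,[0,0,2.4],[0,0,0]],
    [220,[0,0,2.4],[0,0,0]],
    [220,[0,0,2.4],[0,0,0]]
  ]
}}

```text
clock: 22.77
eef_pos: [526.2, 130.1, 43.0]
tcp_rot: [-3.141, -0.002, -0.179]
contact_force: [2.1, -2.7, 2.7]
opening: 0.145
```

>>> {"fn": "play_rows", "kwargs": {
  "rows": [
    [220,[0,0,0.2],[0,0,0]],
    [220,[0,0,0.4],[0,0,0]],
    [220,[0,0,0.5],[0,0,0]],
    [220,[0,0,0.5],[0,0,0]]
  ]
}}

```text
clock: 23.1
eef_pos: [525.9, 130.3, 39.5]
tcp_rot: [-3.141, -0.002, -0.179]
contact_force: [-5.5, -2.9, 31.1]
opening: 0.146
```

>>> {"fn": "play_rows", "kwargs": {
  "rows": [
    [220,[0,0,-0.1],[0,0,0]],
    [140,[0,0,-0.1],[0,0,0]],
    [140,[0,0,-0.2],[0,0,0]],
    [140,[0,0,-0.2],[0,0,0]],
    [140,[0,0,-0.2],[0,0,0]],
    [140,[0,0,-0.2],[0,0,0]],
    [140,[0,0,-3],[0,0,0]],
    [140,[0,0,-6],[0,0,0]],
    [140,[0,0,-10],[0,0,0]],
    [140,[0,0,-14],[0,0,0]],
    [140,[0,0,-14],[0,0,0]],
    [140,[0,0,-14],[0,0,0]]
  ]
}}

```text
clock: 24.1
eef_pos: [526.5, 130.5, 179.6]
tcp_rot: [-3.14, -0.004, -0.179]
contact_force: [-0.3, -0.4, 0.6]
opening: 0.449
```

```bash
python3 -c "
from h import *
shot('wrist','w13');seated('w13',2);seated('w13',3)
plan((590,-280,235,-.1))
"
```

```text
w13 collars t [-58.3  58.2] w [9.1, 10.0] sep [116.5]
   mid [524.4 129.9] yaw -0.185 shaft width 12.9 z [51.2 53.1]
seat err x -0.0 y -1.0 dyaw -0.007 top z by x [(-22, np.float64(51.9)), (-10, np.float64(51.8)), (0, np.float64(52.0)), (10, np.float64(260.4)), (22, np.float64(51.8))] (want 52)
w13 collars t [-57.7  58.8] w [9.5, 9.2] sep [116.5]
   mid [535.9 191. ] yaw -0.177 shaft width 13.3 z [51.1 53.1]
seat err x 0.5 y -0.8 dyaw 0.001 top z by x [(-22, np.float64(52.0)), (-10, np.float64(51.6)), (0, np.float64(51.9)), (10, np.float64(261.7)), (22, np.float64(51.9))] (want 52)
t24.15 at [525.1 130.1 177.7] [-3.141e+00 -1.000e-03 -1.790e-01] op 0.455 F [ 0.2 -0.1 -0.5] q6 1.99 q1 0.24
(590, -280, 235, -0.1) -> [13.7, 39.2, -5.73] [-0.0, -0.001, -0.079]
```

View pics/w13.png

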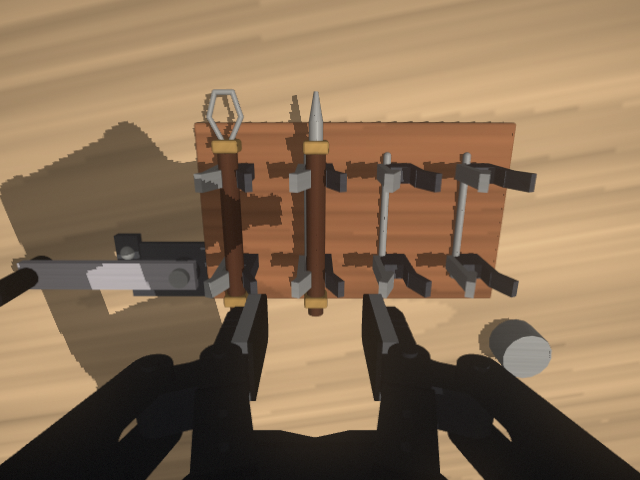

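Both tools are home. Next is the spatula.

>>> {"fn": "play_rows", "kwargs": {
  "rows": [
    [90,[3,15,-6],[0,0,-0.08]],
    [90,[13.7,39.2,-6],[0,0,-0.08]],
    [90,[13.7,39.2,-6],[0,0,-0.08]],
    [90,[13.7,39.2,-6],[0,0,-0.08]],
    [90,[13.7,39.2,-6],[0,0,-0.08]],
    [90,[13.7,39.2,-6],[0,0,-0.08]],
    [90,[13.7,39.2,-6],[0,0,-0.08]],
    [90,[13.7,39.2,-6],[0,0,-0.08]],
    [90,[13.7,39.2,-6],[0,0,-0.08]],
    [90,[13.7,39.2,-6],[0,0,-0.08]],
    [90,[13.7,39.2,-6],[0,0,-0.08]],
    [90,[13.7,39.2,-6],[0,0,-0.08]]
  ]
}}

```text
clock: 25.15
eef_pos: [589.1, -282.1, 234.8]
tcp_rot: [-3.141, 0.003, -0.102]
contact_force: [-1.2, 1.4, -0.6]
opening: 0.648
```

>>> {"fn": "play_rows", "kwargs": {
  "rows": [
    [90,[0,0,0],[0,0,0]],
    [90,[0,0,0],[0,0,0]],
    [90,[0,0,0],[0,0,0]]
  ]
}}

```text
clock: 25.4
eef_pos: [589.5, -278.2, 236.4]
tcp_rot: [-3.141, 0.002, -0.098]
contact_force: [0.2, 0.1, 0.3]
opening: 0.65
```

```bash
python3 -c "
from h import *
shot('wrist','w14')
for o in handles('w14'):
    if 520<o[0][0]<680 and o[2]>90:
        C,y=collars('w14',o[0],o[1]); plan((*C,90,y),(*C,3,y))
"
```

```text
w14 c [ 752.6 -285.7] yaw 1.482 len 93.8 wid 6.5 zmax 21.6 px [[304, 6]]
w14 c [703.3 -65.2] yaw -0.47 len 57.6 wid 28.2 zmax 25.0 px [[64, 96]]
w14 c [ 603.5 -292.3] yaw -0.065 len 130.0 wid 13.6 zmax 19.2 px [[328, 182]]
w14 c [ 417.8 -311.2] yaw -0.112 len 132.7 wid 14.9 zmax 19.4 px [[360, 349]]
w14 collars t [-53.4  63.8] w [8.1, 8.8] sep [117.2]
   mid [ 608.7 -293. ] yaw -0.064 shaft width 13.0 z [15.3 17.4]
t25.45 at [ 589.8 -278.4  236.8] [-3.141e+00  1.000e-03 -9.800e-02] op 0.65 F [-0.1 -0.5 -0.6] q6 1.22 q1 -0.44
(np.float64(608.6769117726303), np.float64(-292.95796023645283), 90, np.float64(-0.06367785670097621)) -> [2.04, 1.27, 14.68] [-0.001, 0.001, -0.034]
(np.float64(608.6769117726303), np.float64(-292.95796023645283), 3, np.float64(-0.06367785670097621)) -> [2.05, 1.28, 23.38] [-0.001, 0.001, -0.034]
```

View pics/w14.png

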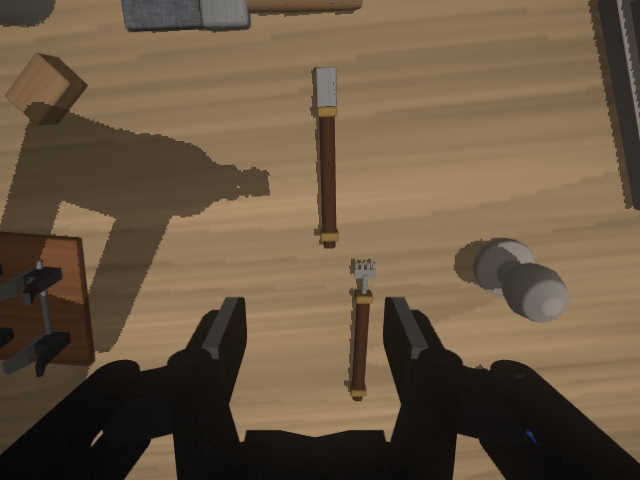

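Spatula at (328,182), unmoved. Descend.

>>> {"fn": "play_rows", "kwargs": {
  "rows": [
    [90,[2,1.3,4],[0,0,-0.034]],
    [90,[2,1.3,8],[0,0,-0.034]],
    [90,[2,1.3,12],[0,0,-0.034]],
    [90,[2,1.3,15],[0,0,-0.034]],
    [90,[2,1.3,17],[0,0,-0.034]],
    [90,[2,1.3,17],[0,0,-0.034]],
    [90,[2,1.3,17],[0,0,-0.034]],
    [90,[2,1.3,17],[0,0,-0.034]]
  ]
}}

```text
clock: 26.12
eef_pos: [609.7, -294.8, 69.0]
tcp_rot: [3.141, -0.002, -0.064]
contact_force: [0.7, -0.3, 1.0]
opening: 0.648
```

```bash
python3 -c "
from h import *
plan((608.7,-293,3.5,-.064))
"
```

```text
t26.12 at [ 609.7 -294.8   69. ] [ 3.141e+00 -2.000e-03 -6.400e-02] op 0.648 F [ 0.7 -0.3  1. ] q6 1.18 q1 -0.45
(608.7, -293, 3.5, -0.064) -> [-0.12, -0.18, 6.55] [0.001, -0.002, -0.0]
```

>>> {"fn": "play_rows", "kwargs": {
  "rows": [
    [90,[0,-0.1,3],[0,0,0]],
    [90,[0,-0.1,5.5],[0,0,0]],
    [90,[0,-0.1,6.5],[0,0,0]],
    [90,[0,-0.1,6.5],[0,0,0]],
    [220,[0,-0.1,6.5],[0,0,0]],
    [220,[0,-0.1,6.5],[0,0,0]],
    [220,[0,-0.1,6.5],[0,0,0]],
    [220,[0,-0.1,6.5],[0,0,0]],
    [220,[0,-0.1,6.5],[0,0,0]],
    [220,[0,-0.1,6.5],[0,0,0]],
    [220,[0,-0.1,6.5],[0,0,0]]
  ],
  "squeeze": 90
}}

```text
clock: 27.03
eef_pos: [609.8, -294.5, 4.2]
tcp_rot: [3.141, -0.003, -0.065]
contact_force: [-0.6, 0.4, 6.0]
opening: 0.143
```

>>> {"fn": "play_rows", "kwargs": {
  "rows": [
    [220,[0,0,-1],[0,0,0]],
    [220,[0,0,-4],[0,0,0]],
    [220,[0,0,-8],[0,0,0]],
    [220,[0,0,-12],[0,0,0]],
    [220,[0,0,-16.5],[0,0,0]],
    [220,[0,0,-16.5],[0,0,0]],
    [220,[0,0,-16.5],[0,0,0]],
    [220,[0,0,-16.5],[0,0,0]]
  ]
}}

```text
clock: 27.7
eef_pos: [608.5, -293.9, 167.9]
tcp_rot: [3.141, -0.001, -0.065]
contact_force: [-0.5, 0.5, -1.5]
opening: 0.143
```

```bash
python3 -c "
from h import *
held('w15')
x,y=clip(1,0,-.8)
plan((x,y,175,-.179))
"
```

```text
w15 collars t [57.6] w [8.5] sep []
   mid [ 637.2 -296.1] yaw -0.068 shaft width 13.0 z [178.8 180.5]
held offset along x 28.8 lateral -0.3 dyaw -0.003
t27.75 at [ 607.7 -293.6  166.5] [-3.141e+00  1.000e-03 -6.500e-02] op 0.143 F [ 0.1  0.7 -0.9] q6 1.18 q1 -0.45
(np.float64(513.4694433684823), np.float64(69.0024468684967), 175, -0.179) -> [-11.77, -35.57, -0.81] [-0.0, 0.002, 0.114]
```

>>> {"fn": "play_rows", "kwargs": {
  "rows": [
    [220,[-5,-10,-1.5],[0,0,0.115]],
    [220,[-11.7,-35.6,-1.5],[0,0,0.115]],
    [220,[-11.7,-35.6,-1.5],[0,0,0.115]],
    [220,[-11.7,-35.6,-1.5],[0,0,0.115]],
    [220,[-11.7,-35.6,-1.5],[0,0,0.115]],
    [220,[-11.7,-35.6,-1.5],[0,0,0.115]],
    [220,[-11.7,-35.6,-1.5],[0,0,0.115]],
    [220,[-11.7,-35.6,-1.5],[0,0,0.115]],
    [220,[-11.7,-35.6,-1.5],[0,0,0.115]],
    [220,[-11.7,-35.6,-1.5],[0,0,0.115]],
    [220,[-11.7,-35.6,-1.5],[0,0,0.115]],
    [220,[-11.7,-35.6,-1.5],[0,0,0.115]]
  ],
  "squeeze": 110
}}

```text
clock: 28.75
eef_pos: [514.3, 68.8, 181.0]
tcp_rot: [3.14, 0.002, -0.179]
contact_force: [0.1, 0.4, -0.7]
opening: 0.146
```

>>> {"fn": "play_rows", "kwargs": {
  "rows": [
    [220,[0,0,0],[0,0,0]],
    [220,[0,0,0],[0,0,0]],
    [220,[0,0,0],[0,0,0]]
  ]
}}

```text
clock: 29.0
eef_pos: [515.2, 67.7, 181.9]
tcp_rot: [3.141, 0.001, -0.182]
contact_force: [-0.7, -0.0, -0.4]
opening: 0.147
```

```bash
python3 -c "
from h import *
C,y=held('w16'); railfit('w16')
x,y=clip(1,1,-.8)
plan((x,y,66,-.179),(x,y,38,-.179))
"
```

```text
w16 collars t [-55.7  57.4] w [9.4, 2.5] sep [113.]
   mid [516.   67.3] yaw -0.18 shaft width 13.3 z [192.9 194.6]
held offset along x 0.8 lateral -0.3 dyaw 0.002
rail w16 28925 ((518.7687377929688, 100.25642395019531), (248.74569702148438, 148.4827880859375), 79.81685638427734) ztop 12.14001783280986
t29.05 at [515.2  67.8 182. ] [ 3.141  0.    -0.182] op 0.143 F [ 0.4 -0.2  0.1] q6 1.88 q1 0.13
(np.float64(514.4536431524917), np.float64(68.82538533920369), 66, -0.179) -> [-0.09, -0.09, 11.6] [0.0, 0.0, -0.003]
(np.float64(514.4536431524917), np.float64(68.82538533920369), 38, -0.179) -> [-0.09, -0.09, 14.4] [0.0, 0.0, -0.003]
```

View pics/w16.png

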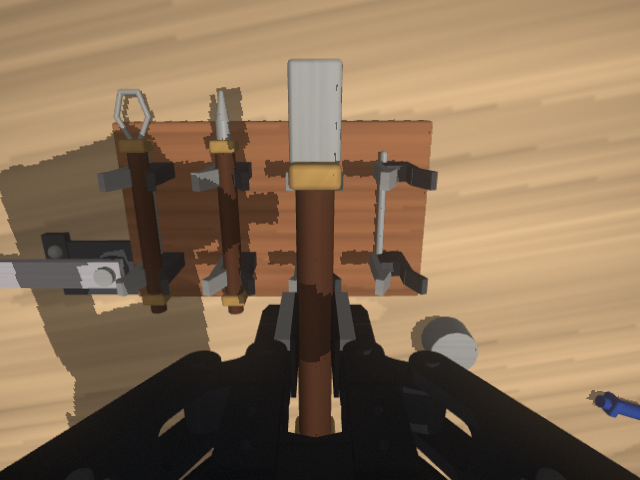

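>>> {"fn": "play_rows", "kwargs": {
  "rows": [
    [220,[-0.1,-0.1,3],[0,0,0]],
    [220,[-0.1,-0.1,6],[0,0,0]],
    [220,[-0.1,-0.1,8.5],[0,0,0]],
    [220,[-0.1,-0.1,10.5],[0,0,0]],
    [220,[-0.1,-0.1,11.3],[0,0,0]],
    [220,[-0.1,-0.1,11.6],[0,0,0]],
    [220,[-0.1,-0.1,11.6],[0,0,0]]
  ]
}}

```text
clock: 29.63
eef_pos: [514.4, 69.7, 66.2]
tcp_rot: [3.141, 0.001, -0.181]
contact_force: [-0.9, -0.6, -1.7]
opening: 0.14
```

>>> {"fn": "play_rows", "kwargs": {
  "rows": [
    [220,[0,0,0.4],[0,0,0]],
    [220,[0,0,0.8],[0,0,0]],
    [220,[0,0,1.2],[0,0,0]],
    [220,[0,0,1.5],[0,0,0]],
    [220,[0,0,1.8],[0,0,0]],
    [220,[0,0,2.1],[0,0,0]],
    [220,[0,0,2.4],[0,0,0]],
    [220,[0,0,2.6],[0,0,0]],
    [220,[0,0,2.6],[0,0,0]]
  ]
}}

```text
clock: 30.38
eef_pos: [514.5, 69.9, 40.5]
tcp_rot: [-3.141, -0.001, -0.18]
contact_force: [-0.3, -0.0, -0.8]
opening: 0.146
```

>>> {"fn": "play_rows", "kwargs": {
  "rows": [
    [220,[0,0,0.1],[0,0,0]],
    [220,[0,0,0.25],[0,0,0]],
    [220,[0,0,0.25],[0,0,0]]
  ]
}}

```text
clock: 30.63
eef_pos: [514.7, 70.1, 39.8]
tcp_rot: [-3.141, -0.001, -0.18]
contact_force: [-7.0, -2.6, 26.0]
opening: 0.144
```

>>> {"fn": "play_rows", "kwargs": {
  "rows": [
    [220,[0,0,-0.1],[0,0,0]],
    [140,[0,0,-0.1],[0,0,0]],
    [140,[0,0,-0.2],[0,0,0]],
    [140,[0,0,-0.2],[0,0,0]],
    [140,[0,0,-0.2],[0,0,0]],
    [140,[0,0,-0.2],[0,0,0]],
    [140,[0,0,-3],[0,0,0]],
    [140,[0,0,-6],[0,0,0]],
    [140,[0,0,-10],[0,0,0]],
    [140,[0,0,-14],[0,0,0]],
    [140,[0,0,-14],[0,0,0]],
    [140,[0,0,-14],[0,0,0]]
  ]
}}

```text
clock: 31.63
eef_pos: [515.9, 70.3, 180.2]
tcp_rot: [-3.14, -0.005, -0.18]
contact_force: [-0.4, 0.6, -0.5]
opening: 0.45
```

```bash
python3 -c "
from h import *
shot('wrist','w17');seated('w17',1);seated('w17',2)
plan((410,-300,235,-.13))
"
```

```text
w17 collars t [-60.2  58.3] w [8.8, 12.5] sep [118.5]
   mid [512.7  70. ] yaw -0.18 shaft width 12.9 z [51.2 53.1]
seat err x -0.9 y 0.0 dyaw -0.002 top z by x [(-22, np.float64(52.0)), (-10, np.float64(52.1)), (0, np.float64(51.9)), (10, np.float64(261.0)), (22, np.float64(51.9))] (want 52)
w17 collars t [-58.2  58.2] w [9.1, 9.0] sep [116.4]
   mid [524.4 129.9] yaw -0.177 shaft width 13.3 z [51.1 53. ]
seat err x -0.0 y -0.9 dyaw 0.001 top z by x [(-22, np.float64(51.9)), (-10, np.float64(51.8)), (0, np.float64(51.9)), (10, np.float64(262.0)), (22, np.float64(51.7))] (want 52)
t31.68 at [514.5  70.1 178.3] [-3.141e+00 -1.000e-03 -1.800e-01] op 0.449 F [ 0.3  0.3 -0.8] q6 1.88 q1 0.13
(410, -300, 235, -0.13) -> [-3.64, 38.28, -5.69] [-0.0, -0.001, -0.05]
```

View pics/w17.png

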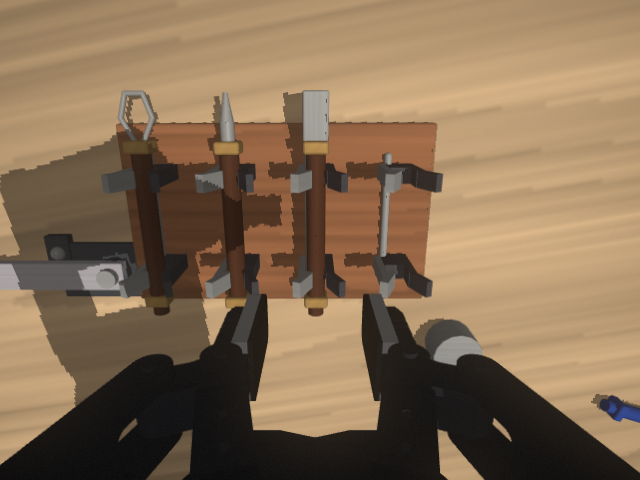

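Three are home. Next, and last, is the rake.

>>> {"fn": "play_rows", "kwargs": {
  "rows": [
    [90,[-2,15,-6],[0,0,-0.05]],
    [90,[-3.6,38.3,-6],[0,0,-0.05]],
    [90,[-3.6,38.3,-6],[0,0,-0.05]],
    [90,[-3.6,38.3,-6],[0,0,-0.05]],
    [90,[-3.6,38.3,-6],[0,0,-0.05]],
    [90,[-3.6,38.3,-6],[0,0,-0.05]],
    [90,[-3.6,38.3,-6],[0,0,-0.05]],
    [90,[-3.6,38.3,-6],[0,0,-0.05]],
    [90,[-3.6,38.3,-6],[0,0,-0.05]],
    [90,[-3.6,38.3,-6],[0,0,-0.05]],
    [90,[-3.6,38.3,-6],[0,0,-0.05]],
    [90,[-3.6,38.3,-6],[0,0,-0.05]]
  ]
}}

```text
clock: 32.68
eef_pos: [409.1, -300.3, 236.0]
tcp_rot: [-3.14, 0.003, -0.133]
contact_force: [-0.7, -0.0, -0.1]
opening: 0.647
```

>>> {"fn": "play_rows", "kwargs": {
  "rows": [
    [90,[0,0,0],[0,0,0]],
    [90,[0,0,0],[0,0,0]],
    [90,[0,0,0],[0,0,0]]
  ]
}}

```text
clock: 32.93
eef_pos: [410.4, -299.0, 237.2]
tcp_rot: [-3.141, 0.001, -0.129]
contact_force: [0.4, -0.3, 0.4]
opening: 0.645
```

```bash
python3 -c "
from h import *
shot('wrist','w18')
for o in handles('w18'):
    if 340<o[0][0]<480 and o[2]>90:
        C,y=collars('w18',o[0],o[1]); plan((*C,90,y),(*C,3,y))
"
```

```text
w18 c [ 417.  -311.4] yaw -0.11 len 131.3 wid 13.3 zmax 19.9 px [[326, 190]]
w18 collars t [-54.3  62.5] w [8.0, 8.6] sep [116.8]
   mid [ 421.  -312.1] yaw -0.115 shaft width 12.4 z [15.2 17.3]
t32.98 at [ 410.5 -299.1  237.4] [-3.141e+00  1.000e-03 -1.290e-01] op 0.646 F [-0.2 -0.4 -0.1] q6 1.07 q1 -0.63
(np.float64(420.9824418021542), np.float64(-312.11081865374337), 90, np.float64(-0.11458153426900378)) -> [1.22, 1.16, 14.74] [-0.0, 0.001, -0.014]
(np.float64(420.9824418021542), np.float64(-312.11081865374337), 3, np.float64(-0.11458153426900378)) -> [1.22, 1.16, 23.44] [-0.0, 0.001, -0.014]
```

View pics/w18.png

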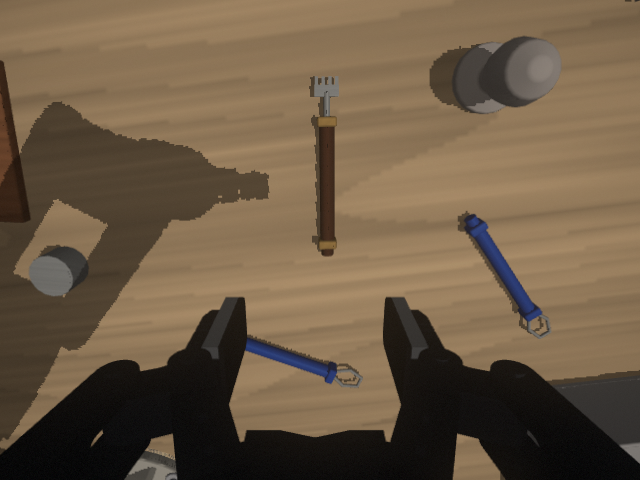

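Rake at (326,190), clear of the maquette and the blue tools.

>>> {"fn": "play_rows", "kwargs": {
  "rows": [
    [90,[1.2,1.1,4],[0,0,-0.014]],
    [90,[1.2,1.1,8],[0,0,-0.014]],
    [90,[1.2,1.1,12],[0,0,-0.014]],
    [90,[1.2,1.1,15],[0,0,-0.014]],
    [90,[1.2,1.1,17],[0,0,-0.014]],
    [90,[1.2,1.1,17],[0,0,-0.014]],
    [90,[1.2,1.1,17],[0,0,-0.014]],
    [90,[1.2,1.1,17],[0,0,-0.014]]
  ]
}}

```text
clock: 33.65
eef_pos: [421.6, -313.0, 69.0]
tcp_rot: [3.141, -0.001, -0.116]
contact_force: [-1.1, -1.1, 0.6]
opening: 0.648
```

```bash
python3 -c "
from h import *
plan((421,-312.1,3.5,-.115))
"
```

```text
t33.65 at [ 421.6 -313.    69. ] [ 3.141e+00 -1.000e-03 -1.160e-01] op 0.648 F [-1.1 -1.1  0.6] q6 1.04 q1 -0.64
(421, -312.1, 3.5, -0.115) -> [-0.08, -0.08, 6.55] [0.001, -0.001, -0.001]
```

>>> {"fn": "play_rows", "kwargs": {
  "rows": [
    [90,[0,0,3],[0,0,0]],
    [90,[0,0,5.5],[0,0,0]],
    [90,[0,0,6.5],[0,0,0]],
    [90,[0,0,6.5],[0,0,0]],
    [220,[0,0,6.5],[0,0,0]],
    [220,[0,0,6.5],[0,0,0]],
    [220,[0,0,6.5],[0,0,0]],
    [220,[0,0,6.5],[0,0,0]],
    [220,[0,0,6.5],[0,0,0]],
    [220,[0,0,6.5],[0,0,0]],
    [220,[0,0,6.5],[0,0,0]]
  ],
  "squeeze": 90
}}

```text
clock: 34.57
eef_pos: [421.6, -313.4, 4.3]
tcp_rot: [3.14, -0.002, -0.116]
contact_force: [-1.0, 1.1, 9.0]
opening: 0.144
```

>>> {"fn": "play_rows", "kwargs": {
  "rows": [
    [220,[0,0,-1],[0,0,0]],
    [220,[0,0,-4],[0,0,0]],
    [220,[0,0,-8],[0,0,0]],
    [220,[0,0,-12],[0,0,0]],
    [220,[0,0,-16.5],[0,0,0]],
    [220,[0,0,-16.5],[0,0,0]],
    [220,[0,0,-16.5],[0,0,0]],
    [220,[0,0,-16.5],[0,0,0]]
  ]
}}

```text
clock: 35.23
eef_pos: [420.4, -312.6, 168.1]
tcp_rot: [3.141, -0.001, -0.116]
contact_force: [0.4, 0.5, -2.1]
opening: 0.145
```

```bash
python3 -c "
from h import *
held('w19')
x,y=clip(0,0,-.8)
plan((x,y,180,-.179))
"
```

```text
w19 collars t [57.9] w [8.7] sep []
   mid [ 449.1 -316.2] yaw -0.117 shaft width 13.1 z [179.  180.7]
held offset along x 28.9 lateral -0.2 dyaw -0.000
t35.28 at [ 419.9 -312.1  167. ] [-3.141e+00  1.000e-03 -1.160e-01] op 0.146 F [-0.3  0.3 -0.6] q6 1.04 q1 -0.64
(np.float64(502.49162855231555), np.float64(7.982060259905396), 180, -0.179) -> [4.49, -32.75, -1.28] [-0.001, 0.001, 0.063]
```

>>> {"fn": "play_rows", "kwargs": {
  "rows": [
    [220,[2,-10,-1.3],[0,0,0.063]],
    [220,[4.5,-32.7,-1.3],[0,0,0.063]],
    [220,[4.5,-32.7,-1.3],[0,0,0.063]],
    [220,[4.5,-32.7,-1.3],[0,0,0.063]],
    [220,[4.5,-32.7,-1.3],[0,0,0.063]],
    [220,[4.5,-32.7,-1.3],[0,0,0.063]],
    [220,[4.5,-32.7,-1.3],[0,0,0.063]],
    [220,[4.5,-32.7,-1.3],[0,0,0.063]],
    [220,[4.5,-32.7,-1.3],[0,0,0.063]],
    [220,[4.5,-32.7,-1.3],[0,0,0.063]],
    [220,[4.5,-32.7,-1.3],[0,0,0.063]],
    [220,[4.5,-32.7,-1.3],[0,0,0.063]]
  ],
  "squeeze": 110
}}

```text
clock: 36.28
eef_pos: [502.3, 5.8, 179.7]
tcp_rot: [3.141, 0.002, -0.18]
contact_force: [0.2, 0.3, -1.1]
opening: 0.14
```

>>> {"fn": "play_rows", "kwargs": {
  "rows": [
    [220,[0,0,0],[0,0,0]],
    [220,[0,0,0],[0,0,0]],
    [220,[0,0,0],[0,0,0]]
  ]
}}

```text
clock: 36.53
eef_pos: [503.1, 5.9, 180.7]
tcp_rot: [3.142, 0.0, -0.181]
contact_force: [-0.9, 0.0, 0.2]
opening: 0.146
```

```bash
python3 -c "
from h import *
C,y=held('w20'); railfit('w20')
x,y=clip(0,1,-.8)
plan((x,y,66,-.179),(x,y,38,-.179))
"
```

```text
w20 collars t [-55.6  58. ] w [8.8, 2.0] sep [113.5]
   mid [504.3   5.4] yaw -0.178 shaft width 13.3 z [191.5 193.2]
held offset along x 1.2 lateral -0.3 dyaw 0.003
rail w20 27118 ((518.7921142578125, 99.17810821533203), (247.8297882080078, 148.76898193359375), 80.02222442626953) ztop 12.09896886573847
t36.58 at [503.2   6.  180.8] [ 3.142  0.    -0.181] op 0.147 F [-0.2  0.  -0.1] q6 1.76 q1 0.01
(np.float64(503.47582833632504), np.float64(7.8049987306123825), 66, -0.179) -> [-0.0, -0.18, 11.48] [0.0, 0.0, -0.002]
(np.float64(503.47582833632504), np.float64(7.8049987306123825), 38, -0.179) -> [-0.0, -0.18, 14.28] [0.0, 0.0, -0.002]
```

View pics/w20.png

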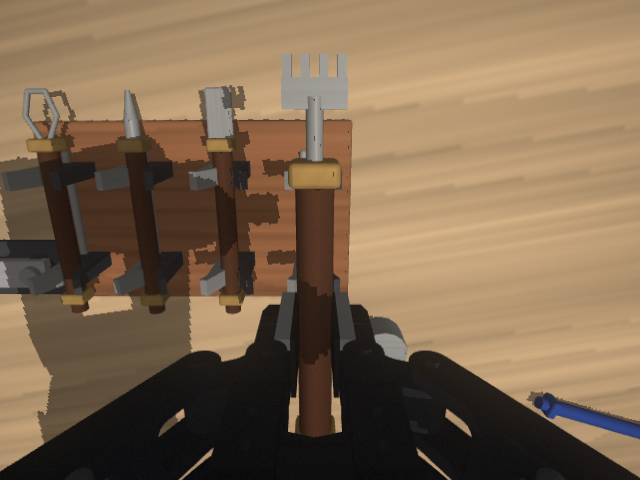

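>>> {"fn": "play_rows", "kwargs": {
  "rows": [
    [220,[0,-0.2,3],[0,0,0]],
    [220,[0,-0.2,6],[0,0,0]],
    [220,[0,-0.2,8.5],[0,0,0]],
    [220,[0,-0.2,10.5],[0,0,0]],
    [220,[0,-0.2,11.2],[0,0,0]],
    [220,[0,-0.2,11.5],[0,0,0]],
    [220,[0,-0.2,11.5],[0,0,0]]
  ]
}}

```text
clock: 37.17
eef_pos: [503.8, 8.6, 65.8]
tcp_rot: [3.142, 0.0, -0.18]
contact_force: [0.4, 0.1, -0.7]
opening: 0.142
```

>>> {"fn": "play_rows", "kwargs": {
  "rows": [
    [220,[0,0,0.4],[0,0,0]],
    [220,[0,0,0.8],[0,0,0]],
    [220,[0,0,1.2],[0,0,0]],
    [220,[0,0,1.5],[0,0,0]],
    [220,[0,0,1.8],[0,0,0]],
    [220,[0,0,2.1],[0,0,0]],
    [220,[0,0,2.4],[0,0,0]],
    [220,[0,0,2.6],[0,0,0]],
    [220,[0,0,2.6],[0,0,0]]
  ]
}}

```text
clock: 37.92
eef_pos: [504.6, 8.7, 40.3]
tcp_rot: [-3.141, -0.002, -0.179]
contact_force: [1.0, -2.5, 1.4]
opening: 0.145
```

>>> {"fn": "play_rows", "kwargs": {
  "rows": [
    [220,[0,0,0.1],[0,0,0]],
    [220,[0,0,0.25],[0,0,0]],
    [220,[0,0,0.25],[0,0,0]]
  ]
}}

```text
clock: 38.17
eef_pos: [504.7, 8.8, 39.7]
tcp_rot: [-3.141, -0.002, -0.179]
contact_force: [-6.6, -2.6, 33.0]
opening: 0.142
```

>>> {"fn": "play_rows", "kwargs": {
  "rows": [
    [220,[0,0,-0.1],[0,0,0]],
    [140,[0,0,-0.1],[0,0,0]],
    [140,[0,0,-0.2],[0,0,0]],
    [140,[0,0,-0.2],[0,0,0]],
    [140,[0,0,-0.2],[0,0,0]],
    [140,[0,0,-0.2],[0,0,0]],
    [140,[0,0,-3],[0,0,0]],
    [140,[0,0,-6],[0,0,0]],
    [140,[0,0,-10],[0,0,0]],
    [140,[0,0,-14],[0,0,0]],
    [140,[0,0,-14],[0,0,0]],
    [140,[0,0,-14],[0,0,0]]
  ]
}}

```text
clock: 39.17
eef_pos: [505.2, 8.9, 179.5]
tcp_rot: [-3.141, -0.005, -0.179]
contact_force: [0.5, 0.4, -0.7]
opening: 0.448
```

```bash
python3 -c "
from h import *
shot('wrist','w21');seated('w21',0);seated('w21',1);seated('w21',2);seated('w21',3)
plan((480,-100,300,-.18)); shot('top','t21')
"
```

```text
w21 collars t [-59.2  59.5] w [9.0, 12.8] sep [118.6]
   mid [502.8   8.7] yaw -0.187 shaft width 13.5 z [51.2 53.1]
seat err x 0.2 y -0.1 dyaw -0.009 top z by x [(-22, np.float64(51.9)), (-10, np.float64(51.8)), (0, np.float64(52.0)), (10, np.float64(260.3)), (22, np.float64(51.8))] (want 52)
w21 collars t [-58.  58.] w [9.2, 8.6] sep [116.1]
   mid [513.6  69.7] yaw -0.179 shaft width 13.3 z [51.1 53. ]
seat err x 0.0 y -0.1 dyaw -0.001 top z by x [(-22, np.float64(51.7)), (-10, np.float64(51.9)), (0, np.float64(51.9)), (10, np.float64(261.4)), (22, np.float64(51.8))] (want 52)
w21 collars t [-58.2  58.7] w [6.8, 7.1] sep [116.9]
   mid [524.6 129.4] yaw -0.17 shaft width 12.3 z [50.9 53. ]
seat err x 0.3 y -1.4 dyaw 0.008 top z by x [(-22, np.float64(51.7)), (-10, np.float64(51.7)), (0, np.float64(51.6)), (10, np.float64(51.6)), (22, np.float64(51.8))] (want 52)
w21 collars t [-59.1  58.6] w [9.1, 11.7] sep [117.7]
   mid [534.9 189.6] yaw -0.166 shaft width 11.9 z [50.8 53. ]
seat err x -0.2 y -2.3 dyaw 0.012 top z by x [(-22, np.float64(51.6)), (-10, np.float64(51.7)), (0, np.float64(51.8)), (10, np.float64(51.8)), (22, np.float64(51.6))] (want 52)
t39.22 at [503.8   8.9 177.7] [-3.141e+00 -1.000e-03 -1.790e-01] op 0.449 F [ 0.2 -0.9 -0.7] q6 1.76 q1 0.01
(480, -100, 300, -0.18) -> [-0.39, 11.13, -12.23] [-0.0, -0.001, 0.001]
```

View pics/w21.png

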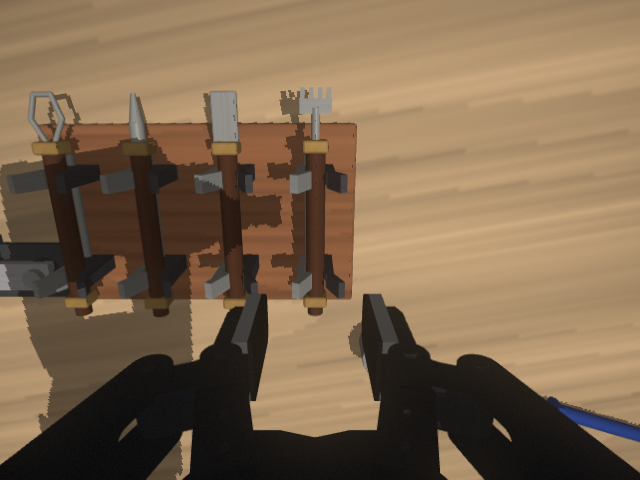

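All four are home. I retreat, then check the leg and the bystanders from the fixed cameras.

>>> {"fn": "play_rows", "kwargs": {
  "rows": [
    [140,[-2,4,-4],[0,0,0]],
    [140,[-8,30,-12],[0,0,0]],
    [140,[-8,30,-12],[0,0,0]],
    [140,[-8,30,-12],[0,0,0]],
    [140,[-8,30,-12],[0,0,0]],
    [140,[-8,30,-12],[0,0,0]],
    [140,[-8,30,-12],[0,0,0]],
    [140,[-8,30,-12],[0,0,0]],
    [140,[-8,30,-12],[0,0,0]],
    [140,[-8,30,-12],[0,0,0]],
    [140,[-8,30,-12],[0,0,0]],
    [140,[-8,30,-12],[0,0,0]]
  ]
}}

```text
clock: 40.27
eef_pos: [371.3, -270.8, 295.8]
tcp_rot: [-3.14, 0.002, -0.178]
contact_force: [-0.0, -0.3, -0.9]
opening: 0.448
```

```bash
python3 -c "
from h import *
plan(); shot('top','t22'); shot('scene','s22')
p,P=cloud('t22'); q=P[(P[...,2]>52)&(P[...,2]<68)&(P[...,1]>320)&(P[...,1]<440)&(abs(P[...,0]-519)<60)]
k=q.mean(0); d=k[:2]-[496.4,256.8]; print('knob',k,len(q),'angle',np.arctan2(d[1],d[0])+.178)
a=cv2.imread('pics/top0.png');b=cv2.imread('pics/t22.png')
cv2.imwrite('pics/cmp.png',np.vstack([a[80:320,100:540],b[80:320,100:540]]))
for n in (2,3,1,0): seated('t22',n)
"
```

```text
t40.27 at [ 371.3 -270.8  295.8] [-3.14e+00  2.00e-03 -1.78e-01] op 0.448 F [-0.  -0.3 -0.9] q6 1.12 q1 -0.63
knob [516.0822922  379.86862238  60.28517628] 66 angle 1.590209893114087
t22 collars t [-59.8  56. ] w [12.2, 10.3] sep [115.8]
   mid [522.8 132. ] yaw -0.176 shaft width 14.1 z [49.9 55.7]
seat err x -1.9 y 0.8 dyaw 0.002 top z by x [(-22, np.float64(51.7)), (-10, np.float64(50.6)), (0, np.float64(50.4)), (10, np.float64(51.0)), (22, np.float64(51.8))] (want 52)
t22 collars t [-58.8  56.2] w [12.3, 9.1] sep [115.]
   mid [534.4 192.5] yaw -0.185 shaft width 14.5 z [50.  56.4]
seat err x -1.3 y 0.5 dyaw -0.007 top z by x [(-22, np.float64(52.0)), (-10, np.float64(51.5)), (0, np.float64(51.9)), (10, np.float64(50.6)), (22, np.float64(50.4))] (want 52)
t22 collars t [-60.4  55.4] w [11.5, 7.8] sep [115.7]
   mid [511.4  71.7] yaw -0.181 shaft width 14.9 z [50.1 56.5]
seat err x -2.5 y 1.5 dyaw -0.003 top z by x [(-22, np.float64(50.6)), (-10, np.float64(50.5)), (0, np.float64(50.9)), (10, np.float64(50.9)), (22, np.float64(52.2))] (want 52)
t22 collars t [-59.   56.9] w [10.9, 9.3] sep [115.9]
   mid [501.6   9. ] yaw -0.186 shaft width 17.0 z [50.3 56.6]
seat err x -1.0 y 0.1 dyaw -0.008 top z by x [(-22, np.float64(51.9)), (-10, np.float64(51.0)), (0, np.float64(50.4)), (10, np.float64(51.4)), (22, np.float64(50.6))] (want 52)
```

View pics/cmp.png

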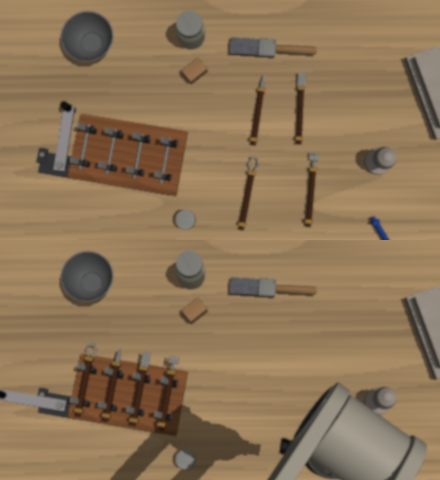

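View pics/s22.png

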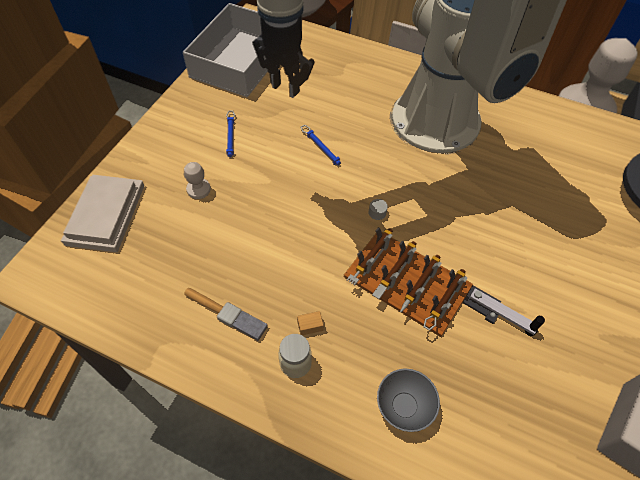

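Leg is out with its knob at (537,323) in the scene view. All tools are seated and every bystander is where it was. I let things settle, then hand in.

>>> {"fn": "play_rows", "kwargs": {
  "rows": [
    [140,[0,0,0],[0,0,0]],
    [140,[0,0,0],[0,0,0]],
    [140,[0,0,0],[0,0,0]],
    [140,[0,0,0],[0,0,0]]
  ]
}}

```text
clock: 40.7
eef_pos: [371.7, -271.8, 297.3]
tcp_rot: [-3.142, -0.0, -0.178]
contact_force: [-0.0, -0.1, -0.2]
opening: 0.449
```

```bash
python3 -c "
from rig import r
print(r.sign_off())"
```

```text
the job is handed in; nothing more can be done
None
```

I swung the leg out to its end stop and pressed all four tools home in their own clips. I handed the job in at about 41 s; the hand-in gave no verdict.

- **Leg:** I swung it by its knob until it met a firm 14 N stop. The last top-camera check read about 1.59 rad. That is slightly past the 1.571 stop, which is within measurement error.
- **Tools:** From the -y end, the rake is in clip 0, the spatula in clip 1, the point in clip 2 and the loop in clip 3. Each was pushed down until it bottomed at 25–33 N.
- **Seating:** In the wrist views each handle's top read about 52 mm, which is the home height. Each was within about 2.5 mm of its seat point and 0.02 rad of the rail's direction.
- **Disagreements:** The coarser top camera differed by up to about 2.5 mm. A few wrist height samples near 260 mm were the gripper itself in view, not a handle.
- **Bystanders and robot:** The fixed-camera views before and after show the bystanders and blue look-alikes where they were. The robot was clear and touching nothing at hand-in.

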